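# Set a dowel with one turn of the bench press

## Robot

A 6-joint arm with a two-finger parallel gripper is mounted at the origin on the work surface. World frame = base frame: x ahead of the robot, y to its left, z up, the work surface at z = 0. Lengths are in m, angles in rad, forces in N, time in s.
With the tool pointing down it reaches from about 0.375 to 0.825 m from the base axis. Payload 5.5 kg.
Tool frame: the origin (TCP) lies at the very end of the fingers, on their centre line; the grasp point (between the pads) lies 19 mm behind it (manip.hold_point_z is the distance from the TCP to the grasp point, in m); y points along the fingers, x is the direction in which the jaws open and shut, and the axes are right-handed (so a half turn about y gives the same grasp; the last joint's range is limited). The gripper opens to 85 mm and grips with 20 to 120 N. Pads are 22 mm wide; open, the fingers measure 114 mm over their backs; the gripper's body (76 mm by 85 mm) begins 54 mm behind the grasp point. The pads swing forward as they close: fully open they stand 13 mm farther back than shut.
Start: joints at [1.244, 0.314, -0.047, 1.21, 0, 1.571], TCP at [0.193, 0.568, 0.231] pointing down, gripper open.
Joint ranges: [-2.67, 2.67], [-0.69, 1.73], [-1.03, 1.25], [-2.08, 2.16], [-1.42, 1.45], [-3.14, 3.14]. Speed limits (rad/s): [2.39, 2.39, 3.01, 3.14, 3.14, 3.14].

## Interface

Orientations are given as a unit quaternion [w, x, y, z].
In Python, from cell import manip gives the robot as it stands.
- The arm moves only by the shell command python3 -m inch 'ROWS' [FORCE]. ROWS is JSON, a list that holds one entry, the list of rows, each a list of 7 numbers: the turn, a rotation vector about the world's x, y, z in rad, then the shift along the world's x, y, z in cm, then the finger opening in cm, from 0 to 8.54. In form: [[[wx, wy, wz, tx, ty, tz, fingers], ...]]. A call has 1 to 12 rows; each row is the pose to reach, as a shift and turn from the pose commanded when the call began; what a row does not reach only later rows make up. A row lasts 1/12 s, in which the tool goes at most 41.7 mm and 7.16 degrees, less where a joint would pass 70% of its speed; a pose out of reach is approached as far as the arm can. A call with a gripper value outside its range is refused whole. The fingers move at their own pace and stop on an object; FORCE is the grip in N (left out, the last holds). Time passes only in rows, so rows that repeat a pose let the fingers close. It gives the time, the measured TCP pose, the force and the opening at its end, in the units of the state.
- manip.get_obs(): the state, without advancing time (a new reading comes with each control period).
- manip.camera(name): name is "scene" or "top"; returns the picture (420x560x3 uint8, blue, green, red); there is no depth.
- manip.calibration(name): a dict with "fovy" (degrees; the focal length in pixels is half the picture's height over the tangent of half this angle, whatever the lens; pixels are square), "cx", "cy" (the principal point, pixels), "k1" (the pictures are not rectified: a ray, as slopes to the right and down, at radius r is drawn at 1 + k1 r^2 times it, then the intrinsics apply), "position" and "orientation" of the camera in the world. Camera axes: x right, y down, z forward; pixel columns grow to the right and rows downward; lengths in m; the calibration is good to about 2 mm. A picture is of the moment at which its call begins. calibration takes no time and is no camera call.
- manip.finish_job(): hands the job in, once; it reports no verdict.
The state is a dict: "time": time; "joint_positions": joint angles; "joint_velocities": joint speeds; "effort": joint torques, N m; "eef_pos": TCP position; "orientation": TCP orientation; "wrist_force": force on the tool from outside, world axes, zero at the start; "moment": the same for the moment, N m; "width": finger opening in m.
Only numpy, scipy, OpenCV 4.12 (cv2) and the standard library are available. Lean on these libraries where they do the work, as an engineer would, in place of code of your own. Each camera call takes 0.05 s, during which the arm holds its last target.

## Task

Lay the wooden rail on the press bed between the guides, its dowel facing the ram, slide it back until you feel the end stop and press it there gently, with about 7 N, for half a second. Then take the flywheel's knob and turn it clockwise (seen from above) through exactly one revolution, keeping it lightly in hand so that it is neither forced nor runs away: the ram drives the dowel in and returns, and the knob ends beside its index pin. Let go; leave the rail in the press and the other things on the bench alone.

Things in the scene. Friction and masses are not known exactly. Their poses are not given: they have to be found in the camera images.
- press: grey bench press, fixed, 110 x 330 mm; origin on the bench, axes: z up, ram works towards -y. The round ram (14 mm, axis 32 mm above the bench, at x = 0) has its face at y = +42 mm at rest and a stroke of 30 mm; nothing stands over the bed between the ram and the end stop, and the foot is 14 mm high there. Wheel axis at y = +120 mm
- bed_end (a point): rearmost place of the end stop's face (press x = 0, y = -120 mm) at the bed's top, 20 mm above the bench; axes as the press. The stop (33 mm wide, 24 mm high) is clamped anywhere from here to 11 mm nearer the ram, not measured: find it by feel, press 3 to 12 N. The bed, 33 mm wide, runs to y = +12. Guides 35 mm apart flank it at y = -120 to -85 mm; lips flare from z = 30 to 40 mm
- rail: loose wooden rail 120 (x) x 32 (y) x 24 mm (z), about 70 g, dark inlay across its top near the plain end; origin: centre of its underside. A 10 mm dowel stands 20 mm proud of the middle of its +x end. Seated: rail x along press +y, plain end at the stop, so its origin is at press (0, -60 to -49, 20) mm; its middle stays clear of the guides for gripping
- pin (a joint): how far the dowel is pressed in, m: 0 at the start, 0.008 to 0.019 when one stroke has driven it, as the stop is set; it takes about 18 N
- wheel (a joint): flywheel angle, rad, growing clockwise seen from above; 0 = parked at the index; 6.283 = one revolution later, parked again; stops at -0.3 and 6.88. Friction 0.1 N m. The ram's return spring (20 N) and the dowel resist the first half turn (up to 0.8 N m in all); the spring drives the wheel on in the second half, so that let go there it runs away; near 6.283 friction holds it
- wheel_axis (a point): centre of the level flywheel, 86 mm above the bench; fixed; axes as the press. The wheel is 150 mm over its rim, rim top 93 mm above the bench
- knob_top (a point): top centre of the upright wooden crank knob, 64 mm from the wheel axis; 22 mm thick and 46 mm tall (foot at 96 mm, top at 142 mm above the bench); it spins freely on its own pin, so the gripper need not turn with the wheel. Grip it lightly, about 10 N: squeeze of both fingers and push together must stay below 40 N
- index_tip (a point): tip of the fixed index pin, just outside the rim, 94 mm from the wheel axis towards press -x, 88 mm above the bench; parked, the knob lies on the line from the wheel axis to this pin
- jar: bystander: amber jar, 56 mm thick, 70 mm tall; origin under its centre
- notch_block: bystander: wooden puzzle block 60 x 40 x 55 mm with a notch; origin under its centre
- mallet: bystander: hammer about 0.25 m long lying on the bench
Not all that is in view belongs to the job. Of the things like the rail, leave any that is purple, red or yellow; of the rest the larger one is meant.

How it is judged:
On the way, in this order (a step that is already met when the one before it is completed fails the run):
1. the rail lies between the guides and is pressed against the end stop (3 N or more), the flywheel still parked (y of rail in the frame of press between -0.062 and -0.047 m and x of rail in the frame of press between -0.004 and 0.004 m and z of rail in the frame of press between 0.0175 and 0.0225 m and angle between the x axis of rail and the y axis of press, either way round below 0.08 rad and contact force between rail and stop_c0 above 3 N and value of joint wheel below 0.3 rad), for 0.2 s.
2. the flywheel has passed half a turn and the ram has set the dowel (value of joint wheel above 3.14159 rad and value of joint pin above 0.0065 m).
At the end, for the whole second after the job is handed in: the rail lies flat in the bed between the guides, back at the end stop (its origin 47 to 62 mm from the press origin), the dowel is pressed in by at least 6.5 mm, and the flywheel stands still within 0.12 rad of exactly one revolution, let go (y of rail in the frame of press between -0.062 and -0.047 m and x of rail in the frame of press between -0.004 and 0.004 m and z of rail in the frame of press between 0.0175 and 0.0225 m and angle between the x axis of rail and the y axis of press, either way round below 0.08 rad and value of joint pin above 0.0065 m and value of joint wheel between 6.163 and 6.403 rad and velocity of joint wheel between -0.05 and 0.05 rad/s and linear speed of rail below 0.02 m/s); the robot touches nothing.
It fails at once if the rail is rammed against the end stop (over 12 N) (contact force between rail and stop_c0 above 12 N and value of joint wheel below 0.3 rad).
It fails at once if the flywheel or its knob is squeezed or forced (over 40 N) (contact force between the fingers and wheel above 40 N).
It fails at once if the flywheel runs away (over 3 rad/s) (velocity of joint wheel above 3 rad/s or velocity of joint wheel below -3 rad/s).
It fails at once if the flywheel is turned on into a second stroke (over 0.3 rad past the index) (value of joint wheel above 6.583 rad).
It fails at once if a bystander is disturbed (moved over 20 mm) (distance of any of jar, notch_block, mallet from where it was at the start of the episode above 0.02 m).
It also fails if it takes over 72 s, if anything falls off the work surface, if the arm or the gripper's body presses on something with over 40 N, if the wrist force passes 120 N, or if a joint passes its speed limit or range.

## Working session

There is one attempt and no reset: what is moved stays moved. The work goes in short steps, Python scripts to look and compute and a shell command to move; the robot and the scene stay as the last step left them, time stands still between calls to the robot, and variables do not carry over. Pictures are saved under pics/ and viewed, and the job is handed in when it is done.

```bash
ls -la; mkdir -p pics; python3 - <<'E'
from cell import manip
import cv2
for n in ["scene","top"]:
    im=manip.camera(n); cv2.imwrite(f"pics/{n}0.png",im); print(n,manip.calibration(n))
print(manip.get_obs(), manip.hold_point_z)
E
```

```text
total 12
drwxr-xr-x  3 agent agent 4096 Dec  7 13:21 .
drwxr-xr-x 23 root  root  4096 Dec  7 13:21 ..
drwxr-xr-x  2 agent agent 4096 Dec  7 13:21 pics
scene {'fovy': 45.01528043082567, 'cx': 286.30026836123983, 'cy': 211.66220294908058, 'k1': -0.00341103257415734, 'position': array([ 1.53560181, -0.43084846,  0.92621893]), 'orientation': array([-0.38068745,  0.73990615,  0.4900819 , -0.25968384])}
top {'fovy': 57.05415981541975, 'cx': 276.36015631731846, 'cy': 207.84717813859726, 'k1': -0.08856345623343469, 'position': array([0.28727975, 0.00437642, 1.22786147]), 'orientation': array([ 0.06819852, -0.69665499,  0.71237941, -0.05036224])}
{'time': 0.1, 'joint_positions': array([ 1.24399903e+00,  3.14148506e-01, -4.79714846e-02,  1.21019139e+00,
       -3.11100822e-05,  1.57080246e+00]), 'joint_velocities': array([ 0.00059777, -0.00055222,  0.00206244, -0.00055324,  0.00085049,
       -0.00108488]), 'effort': array([ 6.99964166e-04, -5.40769207e+01,  3.40541375e+01,  1.12815414e-02,
        5.42995929e-05,  2.85316560e-06]), 'eef_pos': array([0.19245215, 0.5677566 , 0.23052819]), 'orientation': array([-0.57435637,  0.57499845,  0.411573  , -0.41243085]), 'wrist_force': array([ 0.34166346, -0.43450048,  0.98192321]), 'moment': array([ 0.00402513,  0.05891715, -0.00469016]), 'width': 0.08546112701776075} 0.0187
```

View pics/scene0.png

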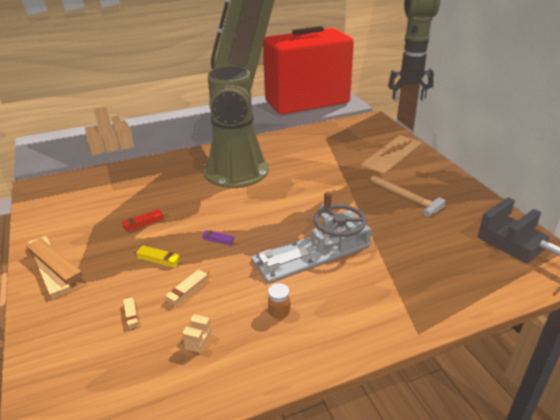

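View pics/top0.png

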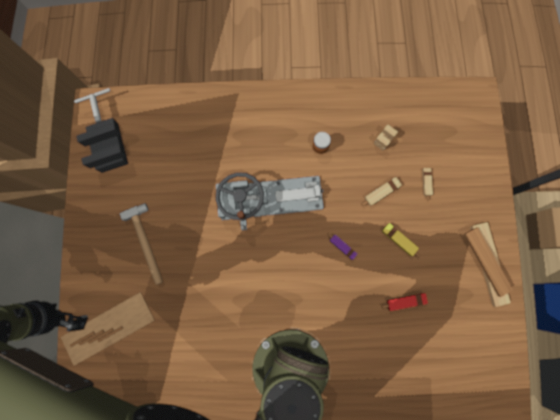

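```bash
cat > h.py <<'E'
import numpy as np, cv2
from scipy.spatial.transform import Rotation as R
from cell import manip
def cal(n):
    c=manip.calibration(n); f=210/np.tan(np.radians(c['fovy']/2))
    K=np.array([[f,0,c['cx']],[0,f,c['cy']],[0,0,1]]); q=c['orientation']
    return K,np.array([c['k1'],0,0,0.]),R.from_quat([q[1],q[2],q[3],q[0]]).as_matrix(),c['position']
def ray(n,uv):
    K,d,M,p=cal(n)
    s=cv2.undistortPoints(np.array(uv,float).reshape(-1,1,2),K,d).reshape(-1,2)
    return p,np.c_[s,np.ones(len(s))]@M.T
def plane(n,uv,z):
    p,r=ray(n,uv); return p+r*((z-p[2])/r[:,2])[:,None]
def proj(n,P):
    K,d,M,p=cal(n); P=np.atleast_2d(P)
    return cv2.projectPoints(((P-p)@M).reshape(-1,1,3),np.zeros(3),np.zeros(3),K,d)[0].reshape(-1,2)
def two(a,b):
    p,r=ray('scene',[a]);q,s=ray('top',[b]);r=r[0];s=s[0]
    t=np.linalg.lstsq(np.c_[r,-s],q-p,rcond=None)[0]
    A=p+t[0]*r;B=q+t[1]*s; return (A+B)/2,np.linalg.norm(A-B)
def crop(n,x0,y0,x1,y1,k,out):
    im=manip.camera(n); cv2.imwrite(out,cv2.resize(im[y0:y1,x0:x1],None,fx=k,fy=k,interpolation=cv2.INTER_CUBIC))
    return im
E
python3 - <<'E'
from h import *
t=cv2.imread('pics/top0.png');s=cv2.imread('pics/scene0.png')
f=lambda im,x0,y0,x1,y1,k,o:cv2.imwrite(o,cv2.resize(im[y0:y1,x0:x1],None,fx=k,fy=k,interpolation=cv2.INTER_CUBIC))
f(t,205,160,335,240,6,'pics/t_press.png');f(t,350,160,450,210,7,'pics/t_rail.png')
f(s,245,180,385,285,5,'pics/s_press.png');f(s,110,255,220,360,5,'pics/s_rail.png')
E
```

```text
(no output)
```

View pics/t_press.png

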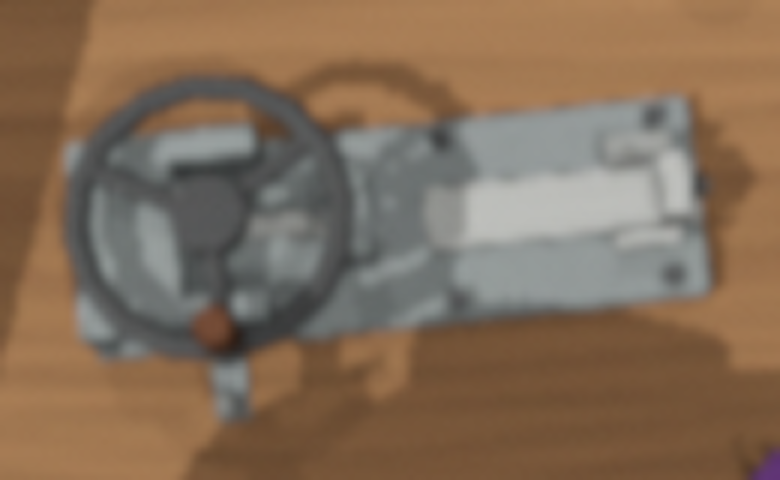

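View pics/t_rail.png

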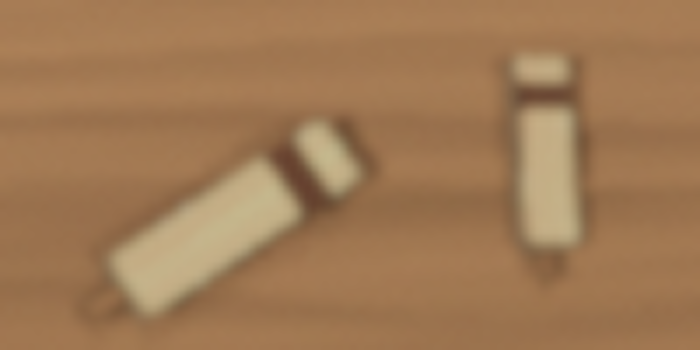

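View pics/s_press.png

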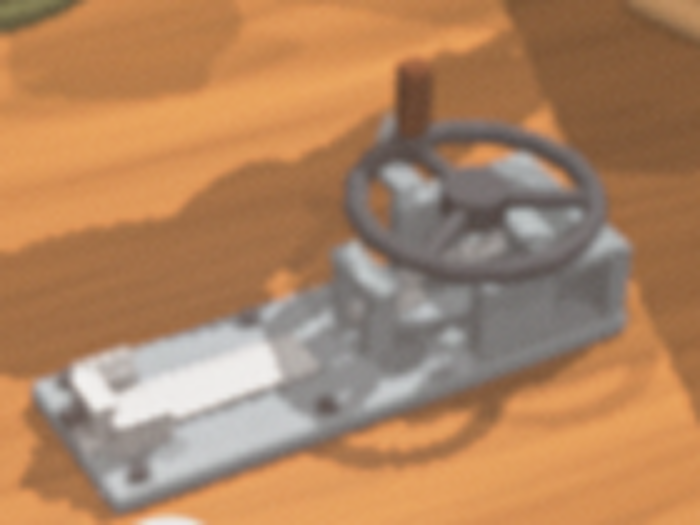

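View pics/s_rail.png

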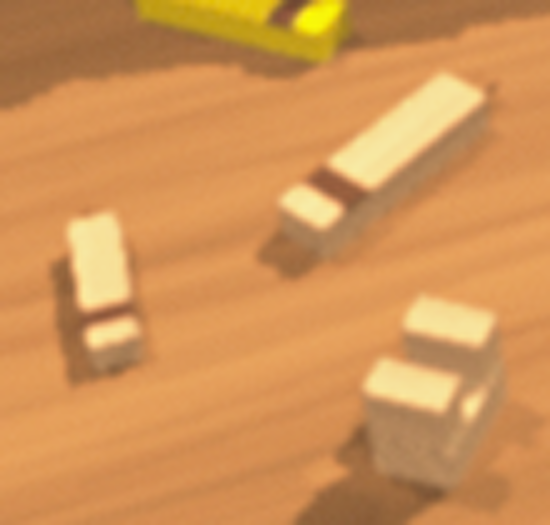

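Candidates (top picture): red (405,302), yellow (401,240) and purple (343,247) are all excluded. That leaves two plain wooden ones, the large at (383,192) and the small at (428,182), so I take the large one. The crop shows its inlay at the right end and its dowel at lower left, already pointing towards the ram side.

```bash
python3 - <<'E'
from h import *
t=cv2.imread('pics/top0.png');s=cv2.imread('pics/scene0.png')
hsv=cv2.cvtColor(t,cv2.COLOR_BGR2HSV)
print('rail hsv',hsv[195,375],'bench',hsv[215,375],'bed',hsv[195,295],'plate',hsv[182,290],'wheel',hsv[195,239],hsv[175,240])
def U(c,k,x0,y0): return [((a+.5)/k-.5+x0,(b+.5)/k-.5+y0) for a,b in c]
# rail in top by mask
def railtop(im,n,box):
    h=cv2.cvtColor(im,cv2.COLOR_BGR2LAB)
    return h
c=U([(105,258),(150,320),(367,178),(322,115)],7,350,160)
P=plane('top',c,.024); print('rail corners top\n',P.round(4)); print(np.linalg.norm(np.roll(P,-1,0)-P,axis=1).round(4), P.mean(0).round(4))
c2=U([(440,72),(488,100),(328,232),(282,198)],5,110,255)
Q=plane('scene',c2,.024); print('rail corners scene\n',Q.round(4)); print(np.linalg.norm(np.roll(Q,-1,0)-Q,axis=1).round(4),Q.mean(0).round(4))
# press: plate right end corners z .014, bed strip z.02
c=U([(688,97),(712,292),(68,148),(85,345)],6,205,160)
for z in (.014,): print('plate',plane('top',c,z).round(4))
c=U([(36,388),(108,508)],5,245,180); print('plate scene',plane('scene',c,.014).round(4))
c=U([(425,192),(430,247),(655,170),(660,232)],6,205,160); print('bed',plane('top',c,.02).round(4))
c=U([(212,327)],6,205,160)[0]; d=U([(413,66)],5,245,180)[0]
print('knob',two(d,c),plane('top',[c],.142),plane('scene',[d],.142))
c=U([(65,215),(350,215),(208,73),(208,357)],6,205,160); P=plane('top',c,.09);print('wheel',P.round(4),P.mean(0))
E
```

```text
rail hsv [ 20  80 197] bench [ 14 125 165] bed [ 38   5 190] plate [ 90  10 153] wheel [90  3 88] [10  9 85]
rail corners top
 [[ 0.5215 -0.2478  0.024 ]
 [ 0.4925 -0.2665  0.024 ]
 [ 0.5558 -0.3703  0.024 ]
 [ 0.5859 -0.3518  0.024 ]]
[0.0345 0.1216 0.0353 0.1223] [ 0.5389 -0.3091  0.024 ]
rail corners scene
 [[ 0.499  -0.2666  0.024 ]
 [ 0.5307 -0.2488  0.024 ]
 [ 0.5935 -0.3479  0.024 ]
 [ 0.5606 -0.3641  0.024 ]]
[0.0363 0.1173 0.0367 0.1154] [ 0.5459 -0.3069  0.024 ]
plate [[ 0.595  -0.1076  0.014 ]
 [ 0.4884 -0.1161  0.014 ]
 [ 0.5758  0.2275  0.014 ]
 [ 0.468   0.2177  0.014 ]]
plate scene [[ 0.4992 -0.1136  0.014 ]
 [ 0.6058 -0.1113  0.014 ]]
bed [[ 0.5451  0.0348  0.02  ]
 [ 0.5153  0.0328  0.02  ]
 [ 0.554  -0.0879  0.02  ]
 [ 0.5203 -0.0893  0.02  ]]
knob (array([0.45703468, 0.13528743, 0.13722237]), np.float64(0.0007303280276375911)) [[0.45615054 0.13437306 0.142     ]] [[0.46361431 0.13223567 0.142     ]]
wheel [[0.5231 0.2148 0.09  ]
 [0.5194 0.0709 0.09  ]
 [0.5949 0.1422 0.09  ]
 [0.4492 0.1427 0.09  ]] [0.52163882 0.14264447 0.09      ]
```

```bash
cat >> h.py <<'E'
def st():
    o=manip.get_obs(); q=o['orientation']; M=R.from_quat([q[1],q[2],q[3],q[0]]).as_matrix()
    print('t %.2f'%o['time'],'tcp',o['eef_pos'].round(4),'jaw yaw %.2f deg'%np.degrees(np.arctan2(M[1,0],M[0,0])),'down',M[:,2].round(3),'F',o['wrist_force'].round(1),'M',o['moment'].round(2),'w %.4f'%o['width'],'q',o['joint_positions'].round(2))
    return o
E
python3 - <<'E'
from h import *
st()
t=cv2.imread('pics/top0.png')
# rail outline by colour mask in top
lab=cv2.cvtColor(t,cv2.COLOR_BGR2HSV)
x0,y0,x1,y1=350,165,412,212
big=cv2.resize(t[y0:y1,x0:x1],None,fx=8,fy=8,interpolation=cv2.INTER_CUBIC)
h=cv2.cvtColor(big,cv2.COLOR_BGR2HSV)
m=((h[...,2]>175)&(h[...,1]<110)).astype(np.uint8)
m=cv2.morphologyEx(m,cv2.MORPH_CLOSE,np.ones((25,25)))
c=max(cv2.findContours(m,0,1)[0],key=cv2.contourArea)
b=cv2.boxPoints(cv2.minAreaRect(c)); uv=(b+.5)/8-.5+[x0,y0]
P=plane('top',uv,.024);print(P.round(4),np.linalg.norm(np.roll(P,-1,0)-P,axis=1),P.mean(0))
E
```

```text
t 0.10 tcp [0.1925 0.5678 0.2305] jaw yaw 71.28 deg down [-0.947  0.321 -0.   ] F [ 0.3 -0.4  1. ] M [ 0.    0.06 -0.  ] w 0.0855 q [ 1.24  0.31 -0.05  1.21 -0.    1.57]
[[ 0.5214 -0.25    0.024 ]
 [ 0.5663 -0.3225  0.024 ]
 [ 0.5397 -0.3376  0.024 ]
 [ 0.4951 -0.2653  0.024 ]] [0.08526899 0.03058606 0.08497511 0.03034073] [ 0.53062266 -0.29385715  0.024     ]
```

```bash
python3 -m inch '[[[0,0,-0.1,3,-2.5,0,6],[0,0,-0.2,6,-5,0,6],[0,0,-0.3,9,-8,0,6],[0,0,-0.4,12,-11,0,6],[0,0,-0.5,15,-14,0,6],[0,0,-0.6,18,-17,0,6],[0,0,-0.69,21,-20,0,6],[0,0,-0.69,24,-23,0,6],[0,0,-0.69,27,-26,0,6],[0,0,-0.69,29,-29,0,6],[0,0,-0.69,31,-32,0,6],[0,0,-0.69,32,-36,0,6]]]' 30; python3 -c "from h import *;st()"
```

```text
time: 1.1
eef_pos: [0.5146, 0.2072, 0.2307]
orientation: [0.68, -0.68, -0.194, 0.193]
wrist_force: [0.7, 0.8, 0.0]
width: 0.0601
t 1.10 tcp [0.5146 0.2072 0.2307] jaw yaw 31.75 deg down [-0.526  0.85   0.   ] F [0.7 0.8 0. ] M [ 0.01 -0.02 -0.05] w 0.0601 q [ 0.38  0.23 -0.16  1.18  0.    1.4 ]
```

```bash
python3 -m inch '[[[0,0,0,0.4,-4,0,6],[0,0,0,0.8,-8,0,6],[0,0,0,1,-12,0,6],[0,0,0,1.2,-16,0,6],[0,0,0,1.4,-20,0,6],[0,0,0,1.6,-24,0,6],[0,0,0,1.8,-28,0,6],[0,0,0,2,-32,0,6],[0,0,0,2.1,-36,0,6],[0,0,0,2.2,-40,0,6],[0,0,0,2.3,-44,0,6],[0,0,0,2.3,-48,0,6]]]'
python3 -m inch '[[[0,0,0,0.1,-3.4,-3,6],[0,0,0,0.1,-3.4,-6,6],[0,0,0,0.1,-3.4,-10,6],[0,0,0,0.1,-3.4,-12,6],[0,0,0,0.1,-3.4,-13,6],[0,0,0,0.1,-3.4,-13,6],[0,0,0,0.1,-3.4,-13,6]]]'
python3 - <<'E'
from h import *
o=st(); print(proj('top',o['eef_pos']),proj('scene',o['eef_pos']))
crop('top',330,140,450,230,6,'pics/t1.png');crop('scene',110,190,270,310,5,'pics/s1.png')
E
```

```text
time: 2.1
eef_pos: [0.5351, -0.2736, 0.2309]
orientation: [0.68, -0.68, -0.193, 0.193]
wrist_force: [1.6, 0.7, 0.5]
width: 0.06
time: 2.68
eef_pos: [0.5368, -0.3057, 0.1017]
orientation: [0.68, -0.68, -0.193, 0.193]
wrist_force: [0.0, 0.3, 0.7]
width: 0.0602
t 2.68 tcp [ 0.5368 -0.3057  0.1017] jaw yaw 31.75 deg down [-0.526  0.85   0.   ] F [0.  0.3 0.7] M [-0.05 -0.01 -0.07] w 0.0602 q [-0.52  0.42 -0.19  0.95 -0.    0.5 ]
[[388.66076359 185.85052984]] [[182.66896536 259.04130135]]
```

View pics/t1.png

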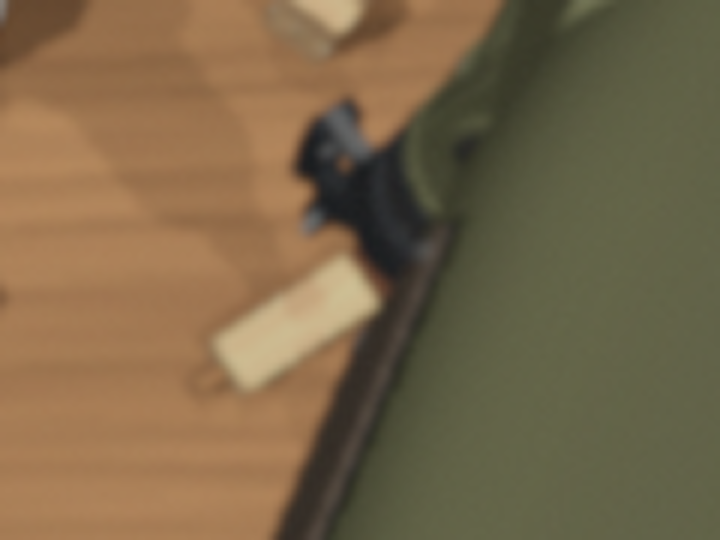

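View pics/s1.png

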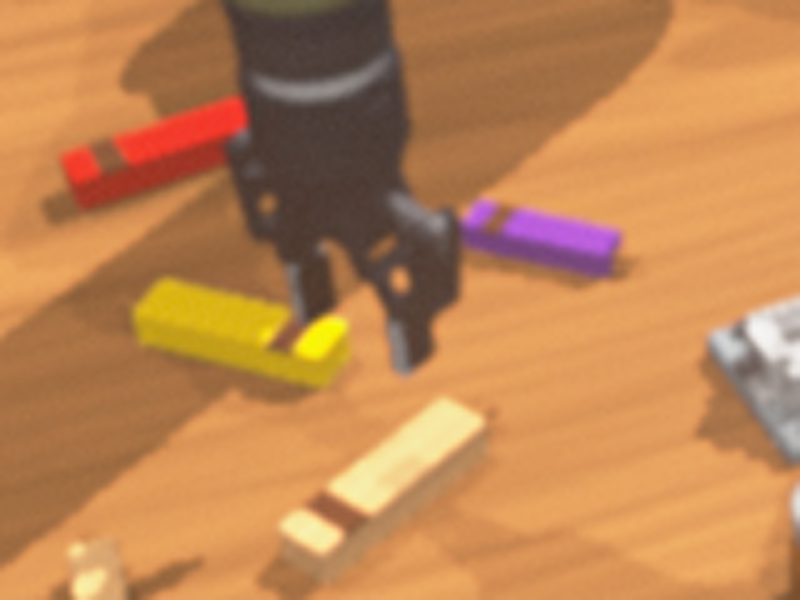

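```bash
python3 -m inch '[[[0,0,0,0.5,-0.2,-3,6],[0,0,0,0.5,-0.2,-6,6],[0,0,0,0.5,-0.2,-8.5,6],[0,0,0,0.5,-0.2,-9.5,6],[0,0,0,0.5,-0.2,-9.5,6],[0,0,0,0.5,-0.2,-9.5,6]]]'
python3 - <<'E'
from h import *
o=st(); 
crop('scene',140,210,260,310,6,'pics/s2.png')
E
```

```text
time: 3.28
eef_pos: [0.5424, -0.3081, 0.0077]
orientation: [-0.68, 0.68, 0.194, -0.193]
wrist_force: [0.3, -0.3, 0.7]
width: 0.0602
t 3.28 tcp [ 0.5424 -0.3081  0.0077] jaw yaw 31.76 deg down [-0.526  0.85  -0.001] F [ 0.3 -0.3  0.7] M [ 0.02 -0.05  0.01] w 0.0602 q [-0.52  0.53 -0.27  0.77 -0.    0.5 ]
```

View pics/s2.png

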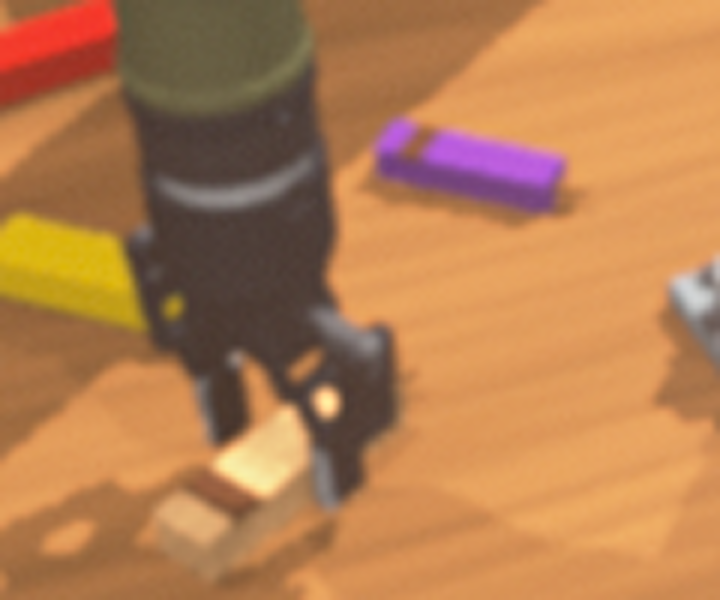

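```bash
python3 -m inch '[[[0,0,0,0,0,-0.4,6],[0,0,0,0,0,-0.4,2.5],[0,0,0,0,0,-0.4,2.5],[0,0,0,0,0,-0.4,2.5],[0,0,0,0,0,-0.4,2.5],[0,0,0,0,0,-0.4,2.5]]]' 35
python3 -m inch '[[[0,0,0,0,0,2,2.5],[0,0,0,0,0,4,2.5],[0,0,0,0,0,6,2.5],[0,0,0,0,0,6,2.5]]]'
python3 - <<'E'
from h import *
o=st(); 
crop('scene',140,190,260,290,6,'pics/s3.png')
E
```

```text
time: 3.83
eef_pos: [0.5423, -0.3082, 0.0033]
orientation: [-0.68, 0.681, 0.194, -0.193]
wrist_force: [-0.3, -0.1, 6.0]
width: 0.0313
time: 4.17
eef_pos: [0.5439, -0.3091, 0.0663]
orientation: [-0.679, 0.682, 0.195, -0.192]
wrist_force: [2.0, -0.5, -0.6]
width: 0.0312
t 4.17 tcp [ 0.5439 -0.3091  0.0663] jaw yaw 31.74 deg down [-0.526  0.85  -0.005] F [ 2.  -0.5 -0.6] M [-0.1  -0.05 -0.05] w 0.0312 q [-0.52  0.46 -0.22  0.88 -0.    0.5 ]
```

View pics/s3.png

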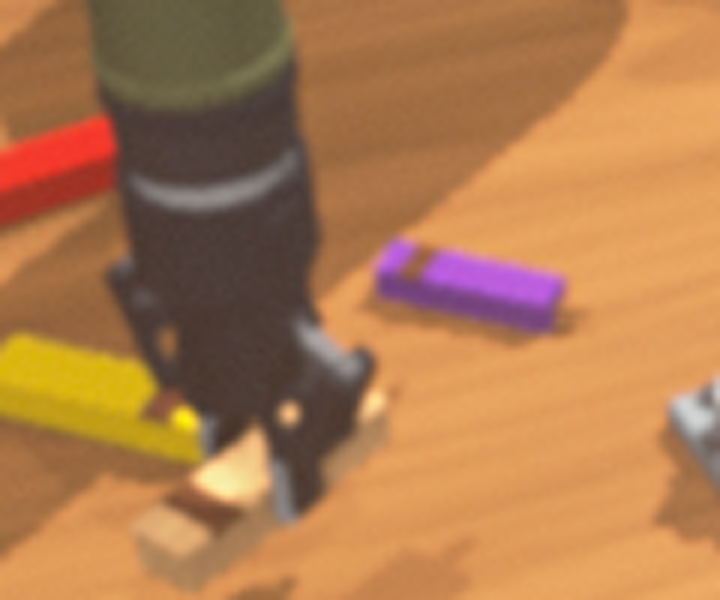

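```bash
python3 -m inch '[[[0,0,-0.1,0,3,3,2.5],[0,0,-0.2,0,7,4,2.5],[0,0,-0.3,-0.2,11,4,2.5],[0,0,-0.4,-0.4,15,4,2.5],[0,0,-0.49,-0.5,19,4,2.5],[0,0,-0.49,-0.5,23,4,2.5],[0,0,-0.49,-0.5,26,4,2.5],[0,0,-0.49,-0.5,28,4,2.5],[0,0,-0.49,-0.5,28.6,4,2.5],[0,0,-0.49,-0.5,28.6,4,2.5],[0,0,-0.49,-0.5,28.6,4,2.5]]]'
python3 - <<'E'
from h import *
o=st(); print(proj('top',o['eef_pos']),proj('scene',o['eef_pos']))
crop('scene',220,180,360,285,5,'pics/s4.png');crop('top',230,150,350,230,6,'pics/t4.png')
E
```

```text
time: 5.13
eef_pos: [0.5362, -0.0222, 0.1016]
orientation: [-0.707, 0.707, 0.022, -0.023]
wrist_force: [-0.4, -0.7, -1.4]
width: 0.0315
t 5.13 tcp [ 0.5362 -0.0222  0.1016] jaw yaw 3.69 deg down [-0.064  0.998 -0.001] F [-0.4 -0.7 -1.4] M [-0.05 -0.03 -0.02] w 0.0315 q [-0.04  0.29 -0.4   0.89 -0.    1.47]
[[293.7825248  188.33966088]] [[286.98988899 231.55984369]]
```

View pics/s4.png

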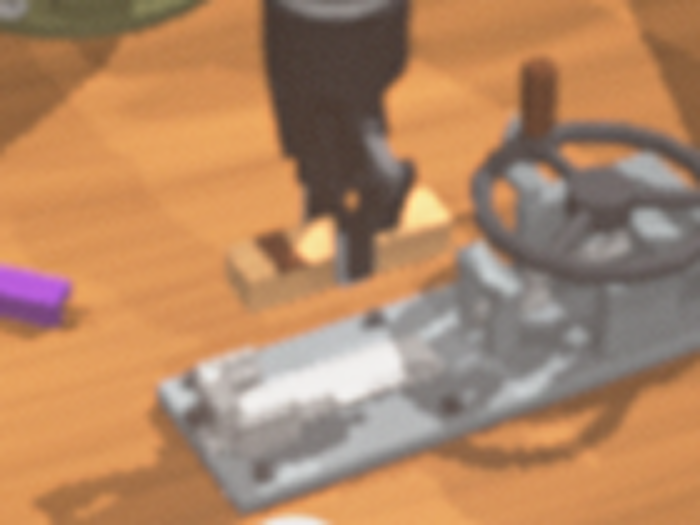

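View pics/t4.png

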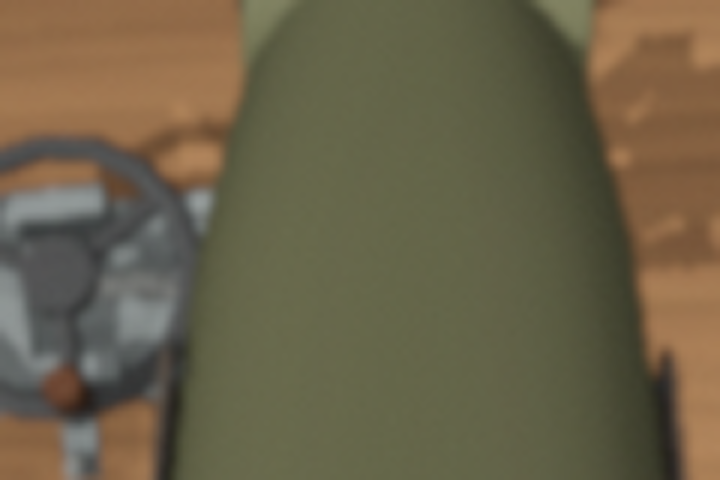

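```bash
python3 -m inch '[[[0,0,0,0,0,-2,2.5],[0,0,0,0,0,-4,2.5],[0,0,0,0,0,-4,2.5],[0,0,0,0,0,-4,2.5]]]'
python3 - <<'E'
from h import *
o=st(); print(proj('top',o['eef_pos']),proj('scene',o['eef_pos']))
crop('scene',240,200,340,280,8,'pics/s5.png')
E
```

```text
time: 5.57
eef_pos: [0.5354, -0.0228, 0.0614]
orientation: [0.707, -0.707, -0.021, 0.023]
wrist_force: [0.1, 0.2, -0.2]
width: 0.0311
t 5.57 tcp [ 0.5354 -0.0228  0.0614] jaw yaw 3.57 deg down [-0.062  0.998  0.   ] F [ 0.1  0.2 -0.2] M [ 0.04  0.   -0.03] w 0.0311 q [-0.04  0.33 -0.44  0.8  -0.    1.47]
[[293.7864074  191.41329256]] [[286.79434653 243.17457662]]
```

View pics/s5.png

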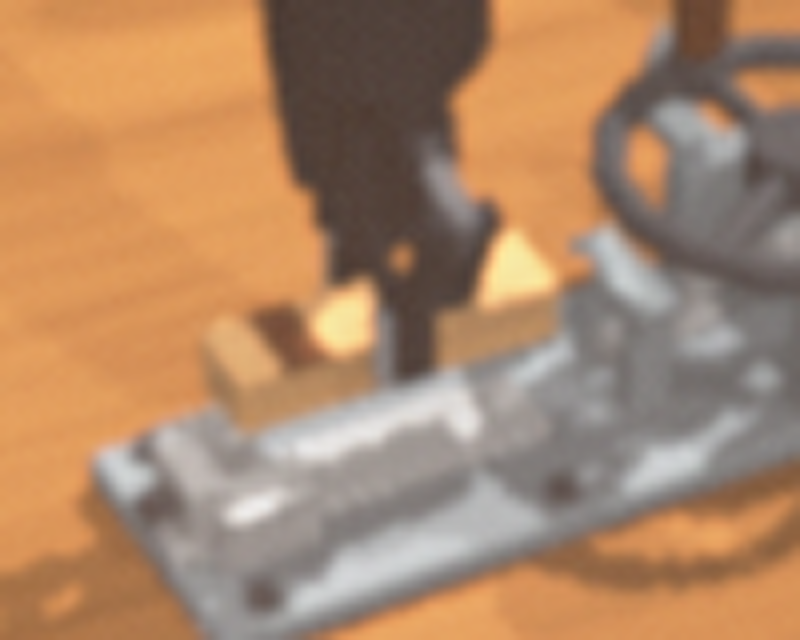

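```bash
python3 - <<'E'
from h import *
s=cv2.imread('pics/scene0.png');t=cv2.imread('pics/top0.png')
cv2.imwrite('pics/sb.png',cv2.resize(s[225:285,245:315],None,fx=11,fy=10*1.1,interpolation=cv2.INTER_CUBIC))
cv2.imwrite('pics/tb.png',cv2.resize(t[170:220,265:330],None,fx=12,fy=12,interpolation=cv2.INTER_CUBIC))
E
```

```text
(no output)
```

View pics/sb.png

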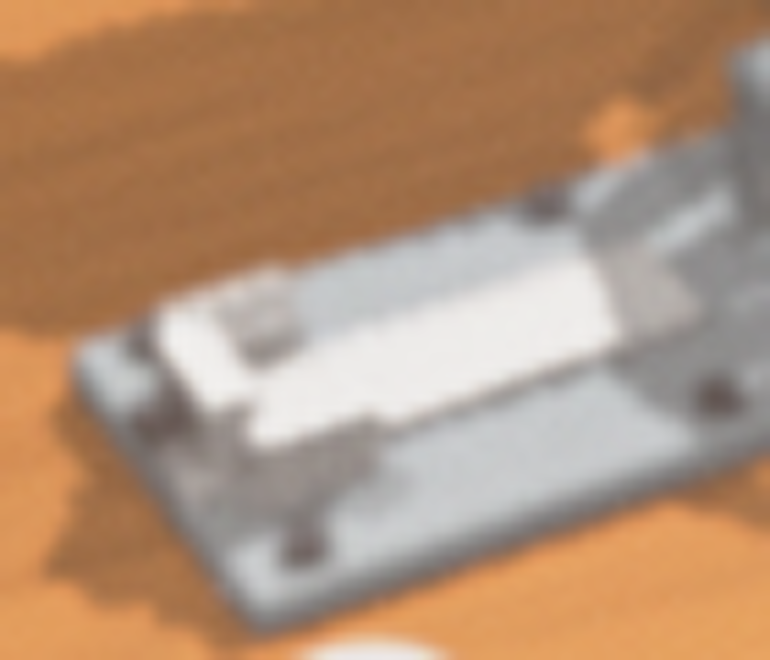

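View pics/tb.png

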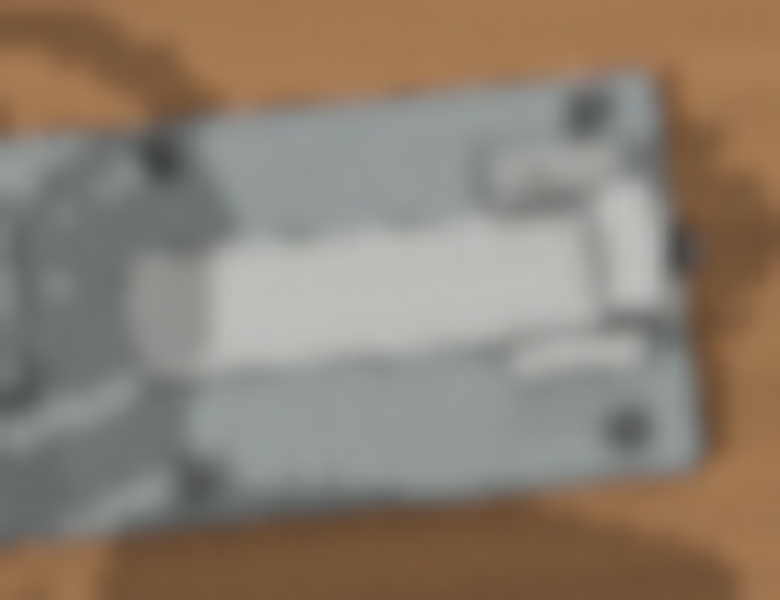

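```bash
python3 - <<'E'
from h import *
def U(c,k,x0,y0): return [((a+.5)/k-.5+x0,(b+.5)/k-.5+y0) for a,b in c]
T=plane('top',U([(583,110),(628,428),(160,155),(203,478)],12,265,170),.014)
S=plane('scene',U([(142,340),(300,545),(545,203),(718,395)],11,245,225),.014)
print('screws top\n',T.round(4),'\nscene\n',S.round(4),'\ndiff',(S-T).round(4))
for n,A in(('top',T),('scene',S)):
    m1=(A[0]+A[1])/2;m2=(A[2]+A[3])/2;d=m2-m1;print(n,'mids',m1.round(4),m2.round(4),'yaw',np.degrees(np.arctan2(-d[0],d[1])))
print('bed scene',plane('scene',U([(385,425),(620,345),(345,330),(600,258)],11,245,225),.02).round(4))
print('bed top',plane('top',U([(215,240),(480,215),(215,372),(500,345),(130,310)],12,265,170),.02).round(4))
print('stop top block top', plane('top',U([(600,250),(660,243)],12,265,170),.044).round(4))
# rail held in scene s5
o=manip.get_obs(); zb=.0614-.0033
print('rail bottom-front',plane('scene',U([(240,432)],8,240,200),zb).round(4))
P=plane('scene',U([(237,385),(203,330),(560,293),(518,232)],8,240,200),zb+.024);print('rail top',P.round(4),P.mean(0).round(4))
d=P[2]-P[0];print(np.linalg.norm(d),np.degrees(np.arctan2(-d[0],d[1])))
# TCP-relative rail from s2 prior
E
```

```text
screws top
 [[ 0.5857 -0.0874  0.014 ]
 [ 0.4987 -0.0962  0.014 ]
 [ 0.5763  0.0265  0.014 ]
 [ 0.488   0.0169  0.014 ]] 
scene
 [[ 0.4984 -0.0966  0.014 ]
 [ 0.586  -0.0878  0.014 ]
 [ 0.4881  0.0191  0.014 ]
 [ 0.5757  0.0284  0.014 ]] 
diff [[-0.0873 -0.0092  0.    ]
 [ 0.0873  0.0084  0.    ]
 [-0.0882 -0.0074  0.    ]
 [ 0.0876  0.0115  0.    ]]
top mids [ 0.5422 -0.0918  0.014 ] [0.5321 0.0217 0.014 ] yaw 5.07150630377647
scene mids [ 0.5422 -0.0922  0.014 ] [0.5319 0.0238 0.014 ] yaw 5.081047741158578
bed scene [[ 0.5597 -0.0548  0.02  ]
 [ 0.5548  0.0108  0.02  ]
 [ 0.5219 -0.0504  0.02  ]
 [ 0.5212  0.0202  0.02  ]]
bed top [[ 0.5512  0.0122  0.02  ]
 [ 0.5562 -0.0585  0.02  ]
 [ 0.5154  0.013   0.02  ]
 [ 0.5208 -0.0627  0.02  ]
 [ 0.5328  0.0352  0.02  ]]
stop top block top [[ 0.5407 -0.0882  0.044 ]
 [ 0.5422 -0.1039  0.044 ]]
rail bottom-front [[ 0.554  -0.0805  0.0581]]
rail top [[ 0.5583 -0.0824  0.0821]
 [ 0.5266 -0.0824  0.0821]
 [ 0.5559  0.0356  0.0821]
 [ 0.519   0.0367  0.0821]] [ 0.54   -0.0231  0.0821]
0.11804654611041801 1.1824229425726829
```

```bash
python3 -m inch '[[[0,0,0.027,0.06,0.1,0,2.5],[0,0,0.027,0.06,0.1,-1,2.5],[0,0,0.027,0.06,0.1,-1.8,2.5],[0,0,0.027,0.06,0.1,-1.8,2.5]]]'
python3 - <<'E'
from h import *
o=st()
crop('scene',240,200,340,280,8,'pics/s6.png')
E
python3 -m inch '[[[0,0,0,0,0,-0.6,2.5],[0,0,0,0,0,-1.2,2.5],[0,0,0,0,0,-1.5,2.5],[0,0,0,0,0,-1.5,2.5]]]';python3 -c "from h import *;st()"
```

```text
time: 5.95
eef_pos: [0.5363, -0.0209, 0.043]
orientation: [0.706, -0.706, -0.031, 0.032]
wrist_force: [-0.1, 0.2, -0.6]
width: 0.031
t 5.95 tcp [ 0.5363 -0.0209  0.043 ] jaw yaw 5.17 deg down [-0.09   0.996  0.   ] F [-0.1  0.2 -0.6] M [ 0.01 -0.01  0.02] w 0.0310 q [-0.04  0.35 -0.46  0.76 -0.    1.44]
time: 6.33
eef_pos: [0.5363, -0.0207, 0.0283]
orientation: [0.706, -0.706, -0.032, 0.033]
wrist_force: [0.2, -0.0, -1.5]
width: 0.0311
t 6.33 tcp [ 0.5363 -0.0207  0.0283] jaw yaw 5.21 deg down [-0.091  0.996  0.   ] F [ 0.2 -0.  -1.5] M [ 0.05 -0.04  0.02] w 0.0311 q [-0.04  0.37 -0.47  0.73 -0.    1.44]
```

View pics/s6.png

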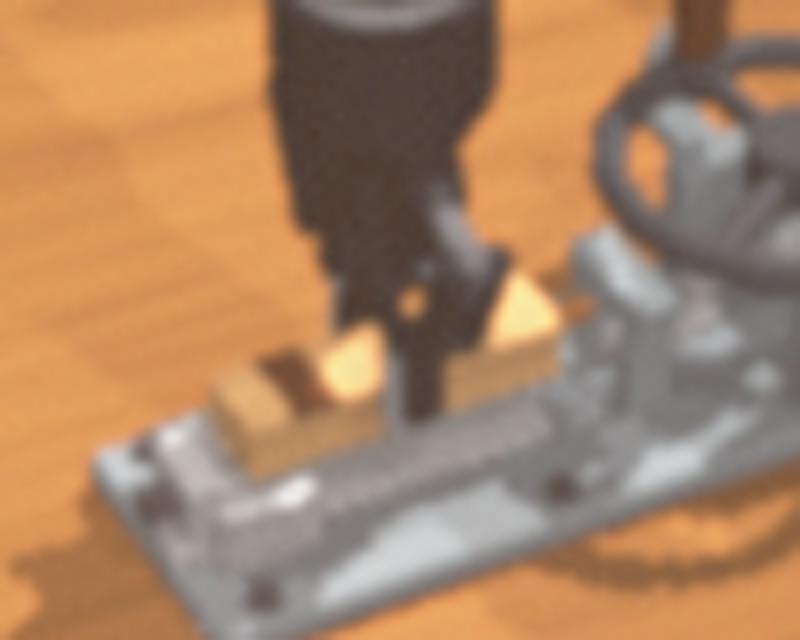

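```bash
python3 -m inch '[[[0,0,0,0,0,-0.2,2.5],[0,0,0,0,0,-0.4,2.5],[0,0,0,0,0,-0.4,2.5]]]';python3 -c "from h import *;st();crop('scene',240,200,340,280,8,'pics/s7.png')"
```

```text
time: 6.58
eef_pos: [0.5371, -0.0207, 0.025]
orientation: [0.706, -0.706, -0.032, 0.032]
wrist_force: [0.1, 0.3, -0.5]
width: 0.0311
t 6.58 tcp [ 0.5371 -0.0207  0.025 ] jaw yaw 5.22 deg down [-0.091  0.996  0.   ] F [ 0.1  0.3 -0.5] M [-0.09  0.02 -0.02] w 0.0311 q [-0.04  0.37 -0.48  0.72  0.    1.44]
```

View pics/s7.png

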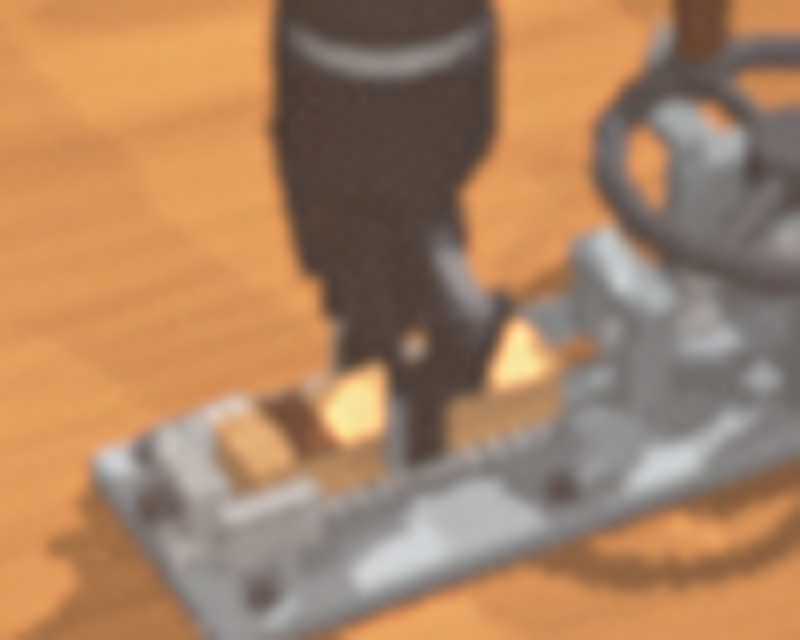

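The rail is between the guides with its dowel towards the ram. I'll settle it on the bed, then slide back in small steps.

```bash
python3 -m inch '[[[0,0,0,0,0,-0.1,2.5],[0,0,0,0,0,-0.1,2.5],[0,0,0,0,0,-0.1,2.5]]]';python3 -c "from h import *;st()"; python3 -m inch '[[[0,0,0,0.02,-0.2,-0.1,2.5],[0,0,0,0.03,-0.3,-0.1,2.5],[0,0,0,0.03,-0.3,-0.1,2.5]]]'; python3 -c "from h import *;st()"
```

```text
time: 6.88
eef_pos: [0.5372, -0.0208, 0.0244]
orientation: [-0.706, 0.706, 0.032, -0.032]
wrist_force: [-0.6, -0.5, -0.7]
width: 0.0312
t 6.88 tcp [ 0.5372 -0.0208  0.0244] jaw yaw 5.22 deg down [-0.091  0.996 -0.   ] F [-0.6 -0.5 -0.7] M [ 0.02  0.01 -0.05] w 0.0312 q [-0.04  0.37 -0.48  0.72 -0.    1.44]
time: 7.13
eef_pos: [0.5377, -0.024, 0.0234]
orientation: [-0.706, 0.706, 0.032, -0.032]
wrist_force: [-0.5, -0.4, 0.5]
width: 0.0311
t 7.13 tcp [ 0.5377 -0.024   0.0234] jaw yaw 5.20 deg down [-0.091  0.996 -0.   ] F [-0.5 -0.4  0.5] M [-0.05 -0.01  0.03] w 0.0311 q [-0.04  0.37 -0.48  0.72 -0.    1.44]
```

```bash
python3 -m inch '[[[0,0,0,0,0,-0.05,2.5],[0,0,0,0,0,-0.1,2.5],[0,0,0,0,0,-0.1,2.5]]]';python3 -c "from h import *;st()"; python3 -m inch '[[[0,0,0,0.01,-0.1,0,2.5],[0,0,0,0.01,-0.1,0,2.5]]]'; python3 -m inch '[[[0,0,0,0.01,-0.1,0,2.5],[0,0,0,0.01,-0.1,0,2.5]]]';python3 -m inch '[[[0,0,0,0.005,-0.05,0,2.5],[0,0,0,0.005,-0.05,0,2.5]]]'
```

```text
time: 7.38
eef_pos: [0.5376, -0.024, 0.0233]
orientation: [-0.706, 0.707, 0.032, -0.032]
wrist_force: [-4.1, 0.3, 9.5]
width: 0.0313
t 7.38 tcp [ 0.5376 -0.024   0.0233] jaw yaw 5.20 deg down [-0.091  0.996 -0.001] F [-4.1  0.3  9.5] M [-0.12  0.75 -0.03] w 0.0313 q [-0.04  0.37 -0.48  0.72 -0.    1.44]
time: 7.55
eef_pos: [0.5377, -0.024, 0.0233]
orientation: [0.707, -0.706, -0.032, 0.032]
wrist_force: [-3.9, 2.9, 9.9]
width: 0.0314
time: 7.72
eef_pos: [0.5381, -0.0248, 0.0233]
orientation: [0.707, -0.706, -0.033, 0.032]
wrist_force: [-2.4, 3.7, 8.3]
width: 0.0314
time: 7.88
eef_pos: [0.5382, -0.0249, 0.0233]
orientation: [0.707, -0.705, -0.033, 0.032]
wrist_force: [-2.0, 5.6, 8.1]
width: 0.0315
```

```bash
python3 -m inch '[[[0,0,0,0,0,0.08,2.5],[0,0,0,0,0,0.08,2.5],[0,0,0,0,0,0.08,2.5]]]';python3 -c "from h import *;st()"
```

```text
time: 8.13
eef_pos: [0.5379, -0.0263, 0.0233]
orientation: [-0.706, 0.706, 0.032, -0.032]
wrist_force: [-0.5, -0.3, 3.9]
width: 0.0311
t 8.13 tcp [ 0.5379 -0.0263  0.0233] jaw yaw 5.21 deg down [-0.091  0.996 -0.   ] F [-0.5 -0.3  3.9] M [0.06 0.13 0.07] w 0.0311 q [-0.05  0.37 -0.48  0.72 -0.    1.43]
```

```bash
for i in 1; do python3 -m inch '[[[0,0,0,0.005,-0.05,0.02,2.5],[0,0,0,0.01,-0.1,0.02,2.5],[0,0,0,0.01,-0.1,0.02,2.5]]]'; python3 -m inch '[[[0,0,0,0.005,-0.06,0,2.5],[0,0,0,0.005,-0.06,0,2.5]]]'; python3 -m inch '[[[0,0,0,0.005,-0.06,0,2.5],[0,0,0,0.005,-0.06,0,2.5]]]'; done
```

```text
time: 8.38
eef_pos: [0.538, -0.0272, 0.0233]
orientation: [0.707, -0.706, -0.032, 0.032]
wrist_force: [-0.4, 0.9, 2.8]
width: 0.0314
time: 8.55
eef_pos: [0.5381, -0.0279, 0.0234]
orientation: [0.706, -0.706, -0.032, 0.032]
wrist_force: [-0.8, 1.0, 3.5]
width: 0.0314
time: 8.72
eef_pos: [0.5381, -0.0285, 0.0233]
orientation: [0.706, -0.706, -0.032, 0.032]
wrist_force: [-0.1, 0.9, 2.4]
width: 0.0312
```

```bash
python3 -m inch '[[[0,0,0,0.005,-0.05,0,2.5],[0,0,0,0.005,-0.05,0,2.5]]]'; python3 -m inch '[[[0,0,0,0.005,-0.05,0,2.5],[0,0,0,0.005,-0.05,0,2.5]]]'; python3 -m inch '[[[0,0,0,0.005,-0.05,0,2.5],[0,0,0,0.005,-0.05,0,2.5]]]';
```

```text
time: 8.88
eef_pos: [0.5381, -0.029, 0.0233]
orientation: [0.706, -0.706, -0.032, 0.032]
wrist_force: [-0.1, 1.4, 2.8]
width: 0.0312
time: 9.05
eef_pos: [0.5381, -0.0292, 0.0233]
orientation: [0.707, -0.706, -0.032, 0.032]
wrist_force: [-0.4, 2.9, 3.2]
width: 0.0315
time: 9.22
eef_pos: [0.5381, -0.0292, 0.0233]
orientation: [0.707, -0.706, -0.032, 0.032]
wrist_force: [-1.1, 4.8, 3.6]
width: 0.0312
```

```bash
python3 -m inch '[[[0,0,0,0.005,-0.05,0,2.5],[0,0,0,0.005,-0.05,0,2.5]]]'; python3 -m inch '[[[0,0,0,0.003,-0.03,0,2.5],[0,0,0,0.003,-0.03,0,2.5]]]'
```

```text
time: 9.38
eef_pos: [0.5381, -0.0293, 0.0233]
orientation: [0.707, -0.705, -0.032, 0.032]
wrist_force: [-0.6, 6.3, 4.0]
width: 0.0315
time: 9.55
eef_pos: [0.5381, -0.0292, 0.0233]
orientation: [0.708, -0.705, -0.032, 0.032]
wrist_force: [-0.5, 7.5, 3.2]
width: 0.0311
```

```bash
python3 -m inch '[[[0,0,0,0,-0.01,0,2.5],[0,0,0,0,-0.01,0,2.5],[0,0,0,0,-0.01,0,2.5]]]';python3 -m inch '[[[0,0,0,0,0,0,2.5],[0,0,0,0,0,0,2.5],[0,0,0,0,0,0,2.5],[0,0,0,0,0,0,2.5]]]'; python3 -c "from h import *;st();crop('scene',240,200,340,280,8,'pics/s8.png')"
```

```text
time: 9.8
eef_pos: [0.5381, -0.0292, 0.0233]
orientation: [0.708, -0.705, -0.032, 0.032]
wrist_force: [-0.4, 7.7, 3.3]
width: 0.0314
time: 10.13
eef_pos: [0.5381, -0.0292, 0.0233]
orientation: [0.708, -0.705, -0.032, 0.032]
wrist_force: [-0.3, 7.8, 3.9]
width: 0.0315
t 10.13 tcp [ 0.5381 -0.0292  0.0233] jaw yaw 5.26 deg down [-0.092  0.996  0.003] F [-0.3  7.8  3.9] M [ 1.5   0.06 -0.11] w 0.0315 q [-0.06  0.38 -0.48  0.72  0.    1.42]
```

View pics/s8.png

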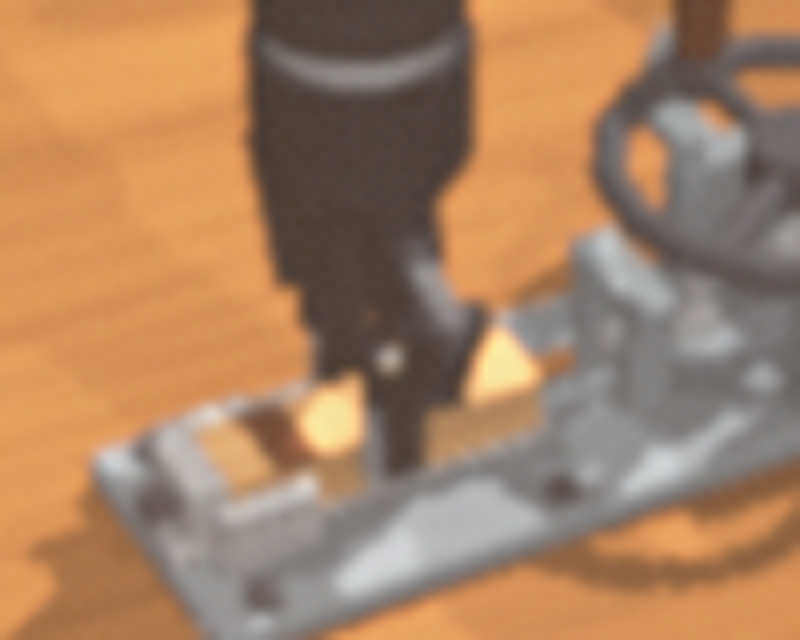

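```bash
python3 -m inch '[[[0,0,0,-0.01,0.1,0,2.5],[0,0,0,-0.01,0.12,0,2.5],[0,0,0,-0.01,0.12,0,5],[0,0,0,-0.01,0.12,0,5],[0,0,0,-0.01,0.12,0,5],[0,0,0,-0.01,0.12,0,5]]]';python3 -m inch '[[[0,0,0,0,0.12,2,5],[0,0,0,0,0.12,5,5],[0,0,0,0,0.12,9,5],[0,0,0,0,0.12,13,5],[0,0,0,0,0.12,17,5],[0,0,0,0,0.12,20,5],[0,0,0,0,0.12,20,5]]]'; python3 -c "from h import *;st();crop('scene',220,160,380,280,5,'pics/s9.png')"
```

```text
time: 10.68
eef_pos: [0.5378, -0.0301, 0.0231]
orientation: [-0.706, 0.707, 0.032, -0.032]
wrist_force: [0.6, -0.3, 0.1]
width: 0.0498
time: 11.27
eef_pos: [0.5418, -0.029, 0.2303]
orientation: [-0.706, 0.707, 0.036, -0.028]
wrist_force: [0.5, -0.4, 0.9]
width: 0.05
t 11.27 tcp [ 0.5418 -0.029   0.2303] jaw yaw 5.20 deg down [-0.091  0.996 -0.002] F [ 0.5 -0.4  0.9] M [-0.02 -0.06  0.02] w 0.0500 q [-0.05  0.2  -0.2   1.16 -0.    1.43]
```

View pics/s9.png

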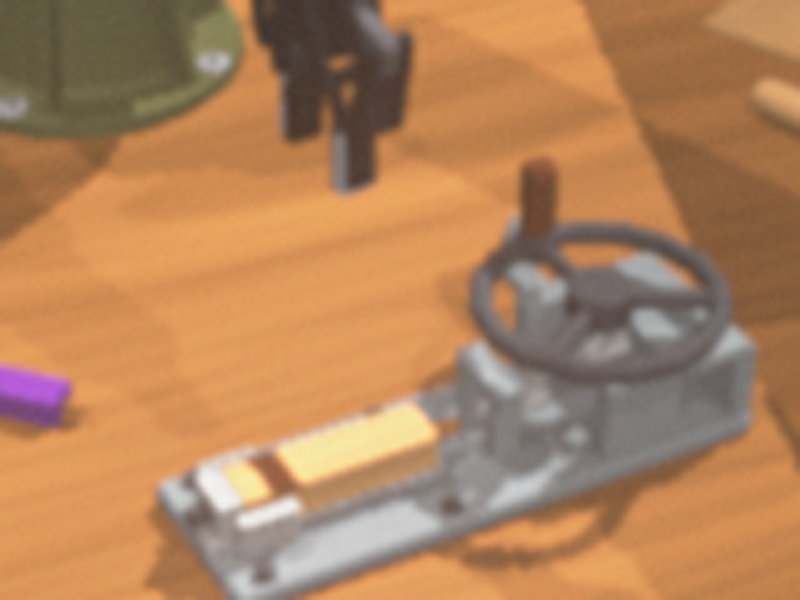

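```bash
python3 -m inch '[[[0,0,0.1,-0.5,1,0,5],[0,0,0.2,-1,3,0,5],[0,0,0.3,-2,5,0,5],[0,0,0.4,-3,7,0,5],[0,0,0.5,-4,9,0,5],[0,0,0.6,-5,11,0,5],[0,0,0.7,-6,13,0,5],[0,0,0.8,-7,15,0,5],[0,0,0.9,-8,16.6,0,5],[0,0,1,-8.2,16.6,0,5],[0,0,1.1,-8.2,16.6,0,5],[0,0,1.2,-8.2,16.6,0,5]]]'; python3 -m inch '[[[0,0,0.1,0,0,0,5],[0,0,0.2,0,0,0,5],[0,0,0.3,0,0,0,5],[0,0,0.4,0,0,0,5],[0,0,0.5,0,0,0,5],[0,0,0.6,0,0,0,5],[0,0,0.7,0,0,0,5],[0,0,0.8,0,0,0,5],[0,0,0.9,0,0,0,5],[0,0,1,0,0,0,5],[0,0,1.1,0,0,0,5],[0,0,1.2,0,0,0,5]]]';python3 -c "from h import *;st()"; python3 -m inch '[[[0,0,0.1,0,0,0,5],[0,0,0.2,0,0,0,5],[0,0,0.3,0,0,0,5],[0,0,0.4,0,0,0,5],[0,0,0.5,0,0,0,5],[0,0,0.6,0,0,0,5],[0,0,0.7,0,0,0,5],[0,0,0.8,0,0,0,5],[0,0,0.9,0,0,0,5],[0,0,1,0,0,0,5],[0,0,1.1,0,0,0,5],[0,0,1.2,0,0,0,5]]]';python3 -c "from h import *;st()"
```

```text
time: 12.32
eef_pos: [0.4549, 0.1375, 0.2216]
orientation: [0.564, -0.563, -0.426, 0.428]
wrist_force: [0.4, 0.7, -0.3]
width: 0.05
time: 13.32
eef_pos: [0.4552, 0.137, 0.2216]
orientation: [0.225, -0.224, -0.67, 0.671]
wrist_force: [0.6, 0.0, -0.1]
width: 0.05
t 13.32 tcp [0.4552 0.137  0.2216] jaw yaw 142.99 deg down [-0.602 -0.799  0.002] F [ 0.6  0.  -0.1] M [-0.02  0.   -0.05] w 0.0500 q [ 0.29  0.09 -0.35  1.14 -0.   -0.63]
time: 14.32
eef_pos: [0.4552, 0.137, 0.2216]
orientation: [-0.192, 0.194, -0.68, 0.68]
wrist_force: [-0.2, -0.1, 0.2]
width: 0.0501
t 14.32 tcp [0.4552 0.137  0.2216] jaw yaw -148.25 deg down [ 0.526 -0.85  -0.   ] F [-0.2 -0.1  0.2] M [ 0.03  0.02 -0.01] w 0.0501 q [ 0.29  0.09 -0.35  1.14 -0.   -1.83]
```

```bash
python3 -m inch '[[[0,0,0.1,0.2,0,-1,5],[0,0,0.2,0.2,0,-2,5],[0,0,0.3,0.2,0,-3,5],[0,0,0.4,0.2,0,-4,5],[0,0,0.5,0.2,0,-5,5],[0,0,0.6,0.2,0,-5,5],[0,0,0.7,0.2,0,-5,5],[0,0,0.8,0.2,0,-5,5],[0,0,0.9,0.2,0,-5,5],[0,0,1,0.2,0,-5,5],[0,0,1.1,0.2,0,-5,5],[0,0,1.1,0.2,0,-5,5]]]' 20; python3 -c "
from h import *
st();crop('scene',280,140,380,260,5,'pics/s10.png');crop('top',200,150,290,240,6,'pics/t10.png')"
```

```text
time: 15.32
eef_pos: [0.457, 0.137, 0.1717]
orientation: [-0.519, 0.521, -0.48, 0.479]
wrist_force: [-0.7, 0.2, 0.2]
width: 0.0502
t 15.32 tcp [0.457  0.137  0.1717] jaw yaw -85.37 deg down [ 0.997  0.081 -0.002] F [-0.7  0.2  0.2] M [0.01 0.05 0.02] w 0.0502 q [ 0.29  0.12 -0.43  1.02 -0.   -2.93]
```

View pics/s10.png

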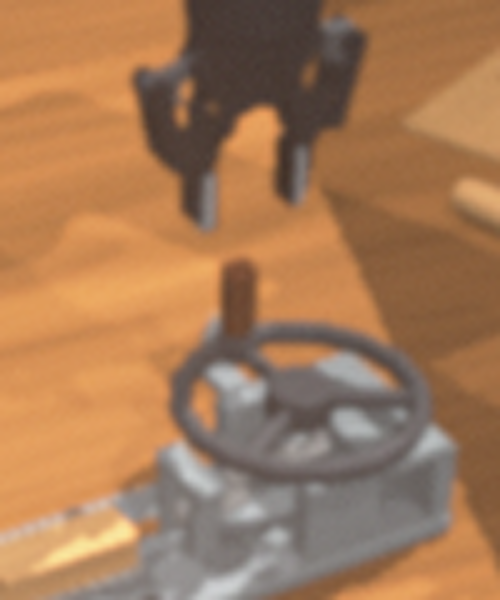

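View pics/t10.png

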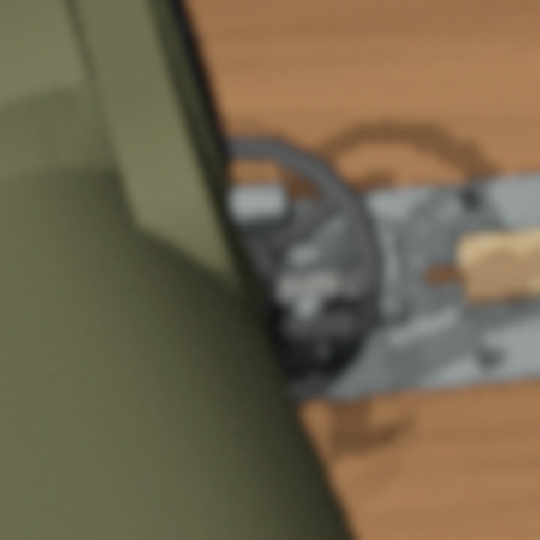

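```bash
python3 -c "
from h import *
o=manip.get_obs()['eef_pos'];print(proj('scene',[o,[o[0],o[1],.142],[.4576,.1368,.142]]))"
python3 -m inch '[[[0,0,0,0,0,-2,5],[0,0,0,0,0,-4,5],[0,0,0,0,0,-4,5],[0,0,0,0,0,-4,5]]]'; python3 -c "
from h import *
st();crop('scene',280,140,380,240,6,'pics/s11.png')"
```

```text
[[328.15194503 182.30266253]
 [327.76699661 191.32008942]
 [327.69765551 191.3953632 ]]
time: 15.75
eef_pos: [0.4567, 0.1371, 0.1323]
orientation: [-0.518, 0.52, -0.481, 0.48]
wrist_force: [0.3, 0.3, 0.3]
width: 0.05
t 15.75 tcp [0.4567 0.1371 0.1323] jaw yaw -85.59 deg down [ 0.997  0.077 -0.003] F [0.3 0.3 0.3] M [-0.07 -0.02 -0.  ] w 0.0500 q [ 0.29  0.15 -0.49  0.93 -0.   -2.93]
```

View pics/s11.png

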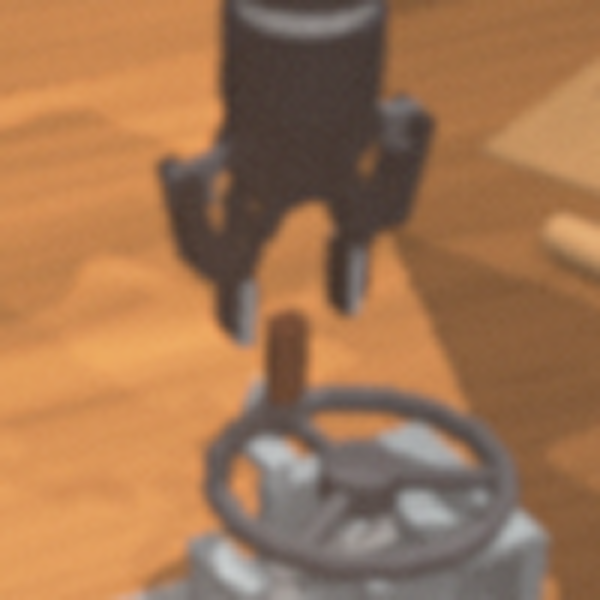

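```bash
python3 -m inch '[[[0,0,0,0.05,-0.05,-1,5],[0,0,0,0.05,-0.05,-2.2,5],[0,0,0,0.05,-0.05,-2.6,5],[0,0,0,0.05,-0.05,-2.6,4],[0,0,0,0.05,-0.05,-2.6,3.2],[0,0,0,0.05,-0.05,-2.6,2.8],[0,0,0,0.05,-0.05,-2.6,2.6],[0,0,0,0.05,-0.05,-2.6,2.6]]]' 20; python3 -c "
from h import *
st();crop('scene',280,140,380,240,6,'pics/s12.png')"
```

```text
time: 16.47
eef_pos: [0.4591, 0.1371, 0.1079]
orientation: [0.52, -0.519, 0.48, -0.48]
wrist_force: [0.4, 0.6, 0.7]
width: 0.0262
t 16.47 tcp [0.4591 0.1371 0.1079] jaw yaw -85.50 deg down [0.997 0.078 0.001] F [0.4 0.6 0.7] M [-0.12 -0.09  0.02] w 0.0262 q [ 0.29  0.18 -0.52  0.87 -0.   -2.93]
```

View pics/s12.png

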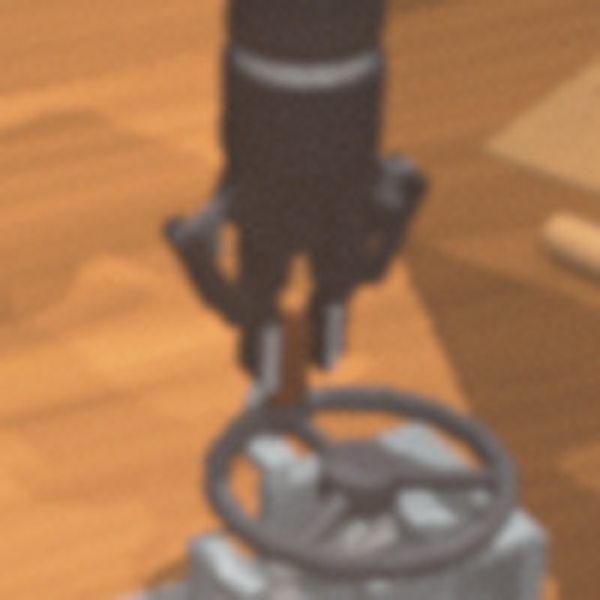

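```bash
python3 -m inch '[[[0,0,0,0,0,0,2.4],[0,0,0,0,0,0,2.3],[0,0,0,0,0,0,2.3]]]' 20; python3 -c "
from h import *
st()
c=np.array([.5214,.1426]);a0=np.radians(185.1)
for k in range(0,73):
    a=a0-np.radians(5*k); d=.064*(np.array([np.cos(a),np.sin(a)]))
    p=100*d
    a1=a0-np.radians(5*(k//12*12 if k%12 else max(k-12,0))); p0=6.4*np.array([np.cos(a1),np.sin(a1)])
    print(k*5,(p-p0).round(2),end='; ' if k%12 else '\n')
"
```

```text
time: 16.77
eef_pos: [0.4587, 0.137, 0.1074]
orientation: [0.519, -0.519, 0.48, -0.48]
wrist_force: [0.3, -1.4, -0.1]
width: 0.0233
t 16.77 tcp [0.4587 0.137  0.1074] jaw yaw -85.50 deg down [0.997 0.078 0.   ] F [ 0.3 -1.4 -0.1] M [-0.28 -0.08 -0.01] w 0.0233 q [ 0.29  0.18 -0.52  0.87 -0.   -2.93]
0 [0. 0.]
5 [-0.03  0.56]; 10 [-0.    1.12]; 15 [0.07 1.67]; 20 [0.19 2.21]; 25 [0.36 2.75]; 30 [0.57 3.26]; 35 [0.83 3.76]; 40 [1.13 4.23]; 45 [1.46 4.67]; 50 [1.84 5.09]; 55 [2.25 5.46]; 60 [2.69 5.81]
65 [0.47 0.3 ]; 70 [0.97 0.56]; 75 [1.48 0.77]; 80 [2.01 0.94]; 85 [2.56 1.06]; 90 [3.11 1.14]; 95 [3.67 1.16]; 100 [4.23 1.14]; 105 [4.78 1.07]; 110 [5.33 0.95]; 115 [5.86 0.78]; 120 [6.37 0.57]
125 [ 0.5  -0.26]; 130 [ 0.97 -0.56]; 135 [ 1.41 -0.9 ]; 140 [ 1.82 -1.27]; 145 [ 2.2  -1.68]; 150 [ 2.54 -2.13]; 155 [ 2.84 -2.6 ]; 160 [ 3.1  -3.09]; 165 [ 3.32 -3.61]; 170 [ 3.48 -4.14]; 175 [ 3.61 -4.68]; 180 [ 3.68 -5.24]
185 [ 0.03 -0.56]; 190 [ 0.   -1.12]; 195 [-0.07 -1.67]; 200 [-0.19 -2.21]; 205 [-0.36 -2.75]; 210 [-0.57 -3.26]; 215 [-0.83 -3.76]; 220 [-1.13 -4.23]; 225 [-1.46 -4.67]; 230 [-1.84 -5.09]; 235 [-2.25 -5.46]; 240 [-2.69 -5.81]
245 [-0.47 -0.3 ]; 250 [-0.97 -0.56]; 255 [-1.48 -0.77]; 260 [-2.01 -0.94]; 265 [-2.56 -1.06]; 270 [-3.11 -1.14]; 275 [-3.67 -1.16]; 280 [-4.23 -1.14]; 285 [-4.78 -1.07]; 290 [-5.33 -0.95]; 295 [-5.86 -0.78]; 300 [-6.37 -0.57]
305 [-0.5   0.26]; 310 [-0.97  0.56]; 315 [-1.41  0.9 ]; 320 [-1.82  1.27]; 325 [-2.2   1.68]; 330 [-2.54  2.13]; 335 [-2.84  2.6 ]; 340 [-3.1   3.09]; 345 [-3.32  3.61]; 350 [-3.48  4.14]; 355 [-3.61  4.68]; 360 [-3.68  5.24]
```

```bash
python3 -c "
import numpy as np
a0=np.radians(185.1)
P=lambda k:6.4*np.array([np.cos(a0-np.radians(2.5*k)),np.sin(a0-np.radians(2.5*k))])
for c in range(12):
    print(c,[ (P(12*c+i)-P(12*c)).round(2).tolist() for i in range(1,13)])
"
```

```text
0 [[-0.02, 0.28], [-0.03, 0.56], [-0.02, 0.84], [-0.0, 1.12], [0.03, 1.39], [0.07, 1.67], [0.12, 1.94], [0.19, 2.21], [0.27, 2.48], [0.36, 2.75], [0.46, 3.01], [0.57, 3.26]]
1 [[0.12, 0.25], [0.26, 0.5], [0.4, 0.73], [0.56, 0.97], [0.72, 1.19], [0.9, 1.41], [1.08, 1.62], [1.27, 1.82], [1.47, 2.02], [1.68, 2.2], [1.9, 2.38], [2.13, 2.54]]
2 [[0.23, 0.16], [0.47, 0.3], [0.71, 0.44], [0.97, 0.56], [1.22, 0.67], [1.48, 0.77], [1.74, 0.86], [2.01, 0.94], [2.28, 1.01], [2.56, 1.06], [2.83, 1.11], [3.11, 1.14]]
3 [[0.28, 0.02], [0.56, 0.03], [0.84, 0.02], [1.12, 0.0], [1.39, -0.03], [1.67, -0.07], [1.94, -0.12], [2.21, -0.19], [2.48, -0.27], [2.75, -0.36], [3.01, -0.46], [3.26, -0.57]]
4 [[0.25, -0.12], [0.5, -0.26], [0.73, -0.4], [0.97, -0.56], [1.19, -0.72], [1.41, -0.9], [1.62, -1.08], [1.82, -1.27], [2.02, -1.47], [2.2, -1.68], [2.38, -1.9], [2.54, -2.13]]
5 [[0.16, -0.23], [0.3, -0.47], [0.44, -0.71], [0.56, -0.97], [0.67, -1.22], [0.77, -1.48], [0.86, -1.74], [0.94, -2.01], [1.01, -2.28], [1.06, -2.56], [1.11, -2.83], [1.14, -3.11]]
6 [[0.02, -0.28], [0.03, -0.56], [0.02, -0.84], [0.0
[... 369 characters left out ...]
 -0.44], [-0.97, -0.56], [-1.22, -0.67], [-1.48, -0.77], [-1.74, -0.86], [-2.01, -0.94], [-2.28, -1.01], [-2.56, -1.06], [-2.83, -1.11], [-3.11, -1.14]]
9 [[-0.28, -0.02], [-0.56, -0.03], [-0.84, -0.02], [-1.12, -0.0], [-1.39, 0.03], [-1.67, 0.07], [-1.94, 0.12], [-2.21, 0.19], [-2.48, 0.27], [-2.75, 0.36], [-3.01, 0.46], [-3.26, 0.57]]
10 [[-0.25, 0.12], [-0.5, 0.26], [-0.73, 0.4], [-0.97, 0.56], [-1.19, 0.72], [-1.41, 0.9], [-1.62, 1.08], [-1.82, 1.27], [-2.02, 1.47], [-2.2, 1.68], [-2.38, 1.9], [-2.54, 2.13]]
11 [[-0.16, 0.23], [-0.3, 0.47], [-0.44, 0.71], [-0.56, 0.97], [-0.67, 1.22], [-0.77, 1.48], [-0.86, 1.74], [-0.94, 2.01], [-1.01, 2.28], [-1.06, 2.56], [-1.11, 2.83], [-1.14, 3.11]]
```

```bash
python3 -m inch '[[[0,0,-0.04,-0.02,0.28,0,2.3],[0,0,-0.08,-0.03,0.56,0,2.3],[0,0,-0.12,-0.02,0.84,0,2.3],[0,0,-0.16,0,1.12,0,2.3],[0,0,-0.2,0.03,1.39,0,2.3],[0,0,-0.25,0.07,1.67,0,2.3],[0,0,-0.29,0.12,1.94,0,2.3],[0,0,-0.33,0.19,2.21,0,2.3],[0,0,-0.37,0.27,2.48,0,2.3],[0,0,-0.41,0.36,2.75,0,2.3],[0,0,-0.45,0.46,3.01,0,2.3],[0,0,-0.49,0.57,3.26,0,2.3]]]' 20; python3 -c "
from h import *
st();crop('scene',270,140,390,240,6,'pics/s13.png')"
```

```text
time: 17.77
eef_pos: [0.4638, 0.169, 0.1072]
orientation: [-0.386, 0.387, -0.592, 0.592]
wrist_force: [-1.3, -3.1, 2.6]
width: 0.023
t 17.77 tcp [0.4638 0.169  0.1072] jaw yaw -113.70 deg down [ 0.916 -0.402 -0.   ] F [-1.3 -3.1  2.6] M [-0.69  0.31 -0.02] w 0.0230 q [ 0.35  0.21 -0.49  0.88 -0.   -2.38]
```

View pics/s13.png

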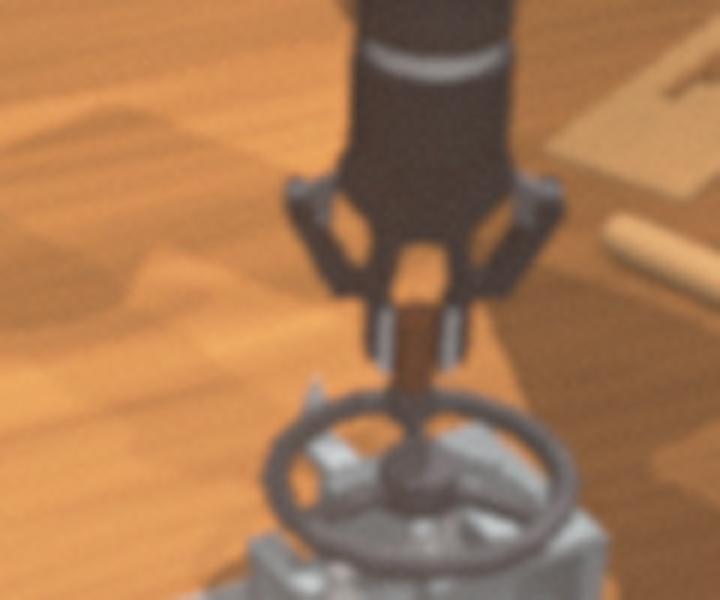

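```bash
python3 -m inch '[[[0,0,-0.04,0.12,0.25,0,2.3],[0,0,-0.08,0.26,0.5,0,2.3],[0,0,-0.12,0.4,0.73,0,2.3],[0,0,-0.16,0.56,0.97,0,2.3],[0,0,-0.2,0.72,1.19,0,2.3],[0,0,-0.25,0.9,1.41,0,2.3],[0,0,-0.29,1.08,1.62,0,2.3],[0,0,-0.33,1.27,1.82,0,2.3],[0,0,-0.37,1.47,2.02,0,2.3],[0,0,-0.41,1.68,2.2,0,2.3],[0,0,-0.45,1.9,2.38,0,2.3],[0,0,-0.49,2.13,2.54,0,2.3]]]'; python3 -c "
from h import *
st()"
```

```text
time: 18.82
eef_pos: [0.4841, 0.1943, 0.107]
orientation: [-0.231, 0.233, -0.668, 0.668]
wrist_force: [-5.0, -2.8, 4.4]
width: 0.0232
t 18.82 tcp [0.4841 0.1943 0.107 ] jaw yaw -141.71 deg down [ 0.62  -0.785 -0.001] F [-5.  -2.8  4.4] M [-0.63  0.91 -0.03] w 0.0232 q [ 0.38  0.26 -0.42  0.9  -0.   -1.86]
```

```bash
python3 -m inch '[[[0,0,-0.04,0.23,0.16,0,2.3],[0,0,-0.08,0.47,0.3,0,2.3],[0,0,-0.12,0.71,0.44,0,2.3],[0,0,-0.16,0.97,0.56,0,2.3],[0,0,-0.2,1.22,0.67,0,2.3],[0,0,-0.25,1.48,0.77,0,2.3],[0,0,-0.29,1.74,0.86,0,2.3],[0,0,-0.33,2.01,0.94,0,2.3],[0,0,-0.37,2.28,1.01,0,2.3],[0,0,-0.41,2.56,1.06,0,2.3],[0,0,-0.45,2.83,1.11,0,2.3],[0,0,-0.49,3.11,1.14,0,2.3]]]'; python3 -c "
from h import *
st();crop('scene',240,140,390,265,5,'pics/s14.png')"
```

```text
time: 19.82
eef_pos: [0.5145, 0.2063, 0.1069]
orientation: [0.062, -0.065, 0.704, -0.704]
wrist_force: [-6.2, -0.5, 4.4]
width: 0.0227
t 19.82 tcp [0.5145 0.2063 0.1069] jaw yaw -169.76 deg down [ 0.178 -0.984 -0.001] F [-6.2 -0.5  4.4] M [-0.17  1.37 -0.01] w 0.0227 q [ 0.38  0.31 -0.34  0.92  0.   -1.37]
```

View pics/s14.png

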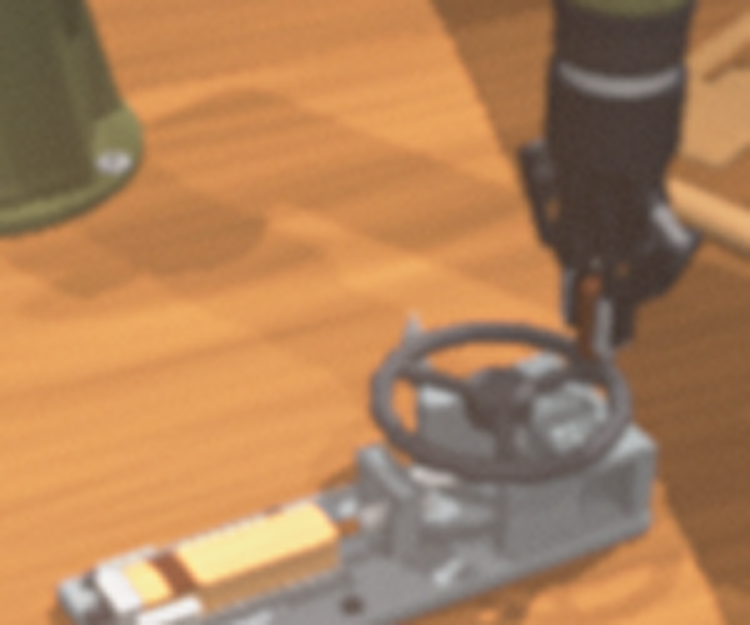

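```bash
python3 -m inch '[[[0,0,-0.04,0.28,0.02,0,2.3],[0,0,-0.08,0.56,0.03,0,2.3],[0,0,-0.12,0.84,0.02,0,2.3],[0,0,-0.16,1.12,0,0,2.3],[0,0,-0.2,1.39,-0.03,0,2.3],[0,0,-0.25,1.67,-0.07,0,2.3],[0,0,-0.29,1.94,-0.12,0,2.3],[0,0,-0.33,2.21,-0.19,0,2.3],[0,0,-0.37,2.48,-0.27,0,2.3],[0,0,-0.41,2.75,-0.36,0,2.3],[0,0,-0.45,3.01,-0.46,0,2.3],[0,0,-0.49,3.26,-0.57,0,2.3]]]'; python3 -c "
from h import *
st()"
```

```text
time: 20.87
eef_pos: [0.5457, 0.2019, 0.1068]
orientation: [-0.112, 0.107, 0.699, -0.698]
wrist_force: [-10.1, 3.9, 7.2]
width: 0.0231
t 20.87 tcp [0.5457 0.2019 0.1068] jaw yaw 162.25 deg down [-0.305 -0.952 -0.001] F [-10.1   3.9   7.2] M [0.75 2.21 0.05] w 0.0231 q [ 0.35  0.36 -0.27  0.94  0.   -0.91]
```

```bash
python3 -m inch '[[[0,0,-0.04,0.25,-0.12,0,2.3],[0,0,-0.08,0.5,-0.26,0,2.3],[0,0,-0.12,0.73,-0.4,0,2.3],[0,0,-0.16,0.97,-0.56,0,2.3],[0,0,-0.2,1.19,-0.72,0,2.3],[0,0,-0.25,1.41,-0.9,0,2.3],[0,0,-0.29,1.62,-1.08,0,2.3],[0,0,-0.33,1.82,-1.27,0,2.3],[0,0,-0.37,2.02,-1.47,0,2.3],[0,0,-0.41,2.2,-1.68,0,2.3],[0,0,-0.45,2.38,-1.9,0,2.3],[0,0,-0.49,2.54,-2.13,0,2.3]]]'; python3 -c "
from h import *
st();crop('scene',240,140,390,265,5,'pics/s15.png')"
```

```text
time: 21.87
eef_pos: [0.5727, 0.1815, 0.1069]
orientation: [-0.277, 0.273, 0.652, -0.65]
wrist_force: [-5.8, 6.1, 1.8]
width: 0.0231
t 21.87 tcp [0.5727 0.1815 0.1069] jaw yaw 134.18 deg down [-0.717 -0.697 -0.   ] F [-5.8  6.1  1.8] M [1.21 1.18 0.03] w 0.0231 q [ 0.3   0.39 -0.23  0.95  0.01 -0.47]
```

View pics/s15.png

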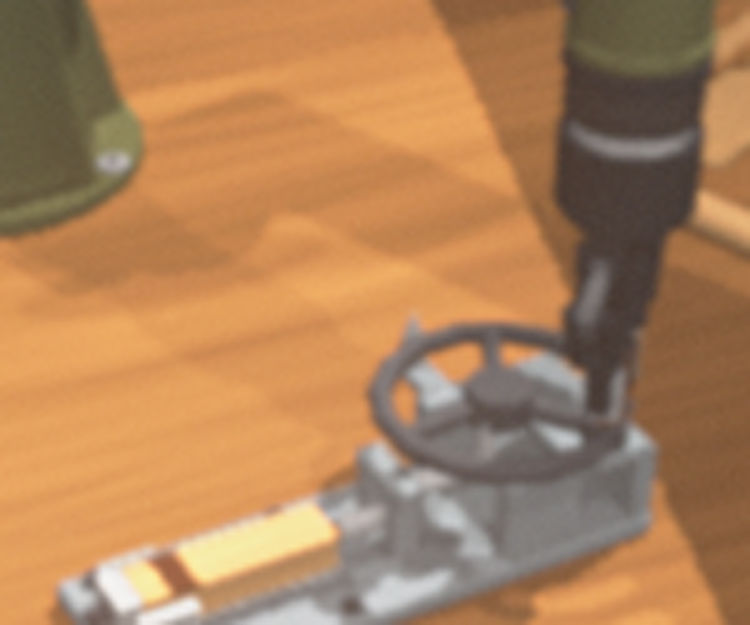

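```bash
python3 -m inch '[[[0,0,-0.04,0.16,-0.23,0,2.3],[0,0,-0.08,0.3,-0.47,0,2.3],[0,0,-0.12,0.44,-0.71,0,2.3],[0,0,-0.16,0.56,-0.97,0,2.3],[0,0,-0.2,0.67,-1.22,0,2.3],[0,0,-0.25,0.77,-1.48,0,2.3],[0,0,-0.29,0.86,-1.74,0,2.3],[0,0,-0.33,0.94,-2.01,0,2.3],[0,0,-0.37,1.01,-2.28,0,2.3],[0,0,-0.41,1.06,-2.56,0,2.3],[0,0,-0.45,1.11,-2.83,0,2.3],[0,0,-0.49,1.14,-3.11,0,2.3]]]'; python3 -c "
from h import *
st()"; python3 -m inch '[[[0,0,-0.04,0.02,-0.28,0,2.3],[0,0,-0.08,0.03,-0.56,0,2.3],[0,0,-0.12,0.02,-0.84,0,2.3],[0,0,-0.16,0,-1.12,0,2.3],[0,0,-0.2,-0.03,-1.39,0,2.3],[0,0,-0.25,-0.07,-1.67,0,2.3],[0,0,-0.29,-0.12,-1.94,0,2.3],[0,0,-0.33,-0.19,-2.21,0,2.3],[0,0,-0.37,-0.27,-2.48,0,2.3],[0,0,-0.41,-0.36,-2.75,0,2.3],[0,0,-0.45,-0.46,-3.01,0,2.3],[0,0,-0.49,-0.57,-3.26,0,2.3]]]'; python3 -c "
from h import *
st();crop('scene',240,140,390,265,5,'pics/s16.png')"
```

```text
time: 22.92
eef_pos: [0.5859, 0.1493, 0.107]
orientation: [-0.426, 0.425, 0.565, -0.564]
wrist_force: [-0.7, 1.9, -0.8]
width: 0.0235
t 22.92 tcp [0.5859 0.1493 0.107 ] jaw yaw 106.06 deg down [-0.961 -0.277 -0.   ] F [-0.7  1.9 -0.8] M [ 0.47  0.03 -0.01] w 0.0235 q [ 0.25  0.4  -0.22  0.95  0.   -0.03]
time: 23.92
eef_pos: [0.5802, 0.1155, 0.1071]
orientation: [0.55, -0.55, -0.445, 0.445]
wrist_force: [0.1, -1.0, 0.1]
width: 0.0228
t 23.92 tcp [0.5802 0.1155 0.1071] jaw yaw 77.94 deg down [-0.978  0.209  0.   ] F [ 0.1 -1.   0.1] M [-0.33  0.1  -0.02] w 0.0228 q [ 0.2   0.37 -0.25  0.94 -0.    0.41]
```

View pics/s16.png

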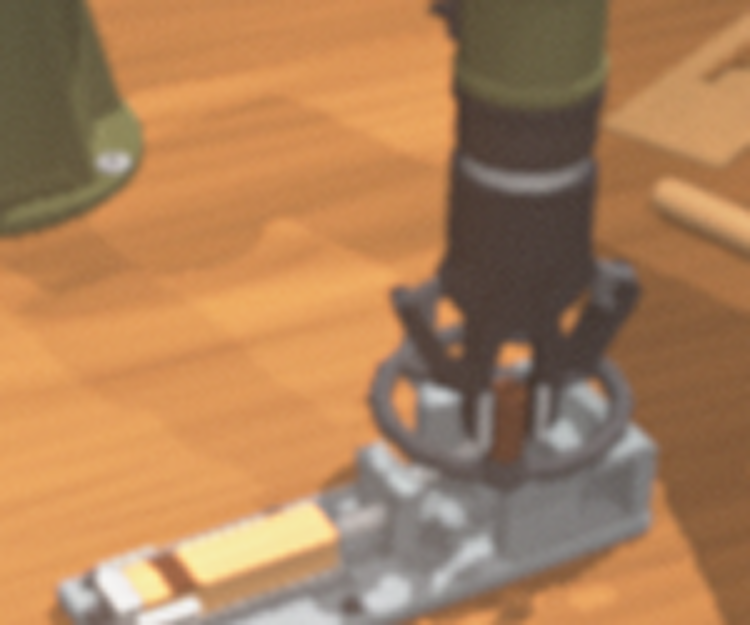

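```bash
python3 -m inch '[[[0,0,-0.04,-0.12,-0.25,0,2.3],[0,0,-0.08,-0.26,-0.5,0,2.3],[0,0,-0.12,-0.4,-0.73,0,2.3],[0,0,-0.16,-0.56,-0.97,0,2.3],[0,0,-0.2,-0.72,-1.19,0,2.3],[0,0,-0.25,-0.9,-1.41,0,2.3],[0,0,-0.29,-1.08,-1.62,0,2.3],[0,0,-0.33,-1.27,-1.82,0,2.3],[0,0,-0.37,-1.47,-2.02,0,2.3],[0,0,-0.41,-1.68,-2.2,0,2.3],[0,0,-0.45,-1.9,-2.38,0,2.3],[0,0,-0.49,-2.13,-2.54,0,2.3]]]'; python3 -c "
from h import *
st()";  python3 -m inch '[[[0,0,-0.04,-0.23,-0.16,0,2.3],[0,0,-0.08,-0.47,-0.3,0,2.3],[0,0,-0.12,-0.71,-0.44,0,2.3],[0,0,-0.16,-0.97,-0.56,0,2.3],[0,0,-0.2,-1.22,-0.67,0,2.3],[0,0,-0.25,-1.48,-0.77,0,2.3],[0,0,-0.29,-1.74,-0.86,0,2.3],[0,0,-0.33,-2.01,-0.94,0,2.3],[0,0,-0.37,-2.28,-1.01,0,2.3],[0,0,-0.41,-2.56,-1.06,0,2.3],[0,0,-0.45,-2.83,-1.11,0,2.3],[0,0,-0.49,-3.11,-1.14,0,2.3]]]'; python3 -c "
from h import *
st();crop('scene',240,140,390,265,5,'pics/s17.png')"
```

```text
time: 24.97
eef_pos: [0.5583, 0.0898, 0.1071]
orientation: [-0.641, 0.641, 0.298, -0.299]
wrist_force: [-2.9, -1.7, 2.1]
width: 0.0231
t 24.97 tcp [0.5583 0.0898 0.1071] jaw yaw 49.89 deg down [-0.765  0.644  0.   ] F [-2.9 -1.7  2.1] M [-0.5   0.47 -0.01] w 0.0231 q [ 0.16  0.33 -0.32  0.92 -0.    0.86]
time: 25.97
eef_pos: [0.5269, 0.0789, 0.107]
orientation: [0.694, -0.694, -0.133, 0.134]
wrist_force: [-3.0, -1.6, 2.1]
width: 0.0227
t 25.97 tcp [0.5269 0.0789 0.107 ] jaw yaw 21.83 deg down [-0.372  0.928  0.001] F [-3.  -1.6  2.1] M [-0.12  0.59 -0.  ] w 0.0227 q [ 0.15  0.27 -0.4   0.9   0.    1.34]
```

View pics/s17.png

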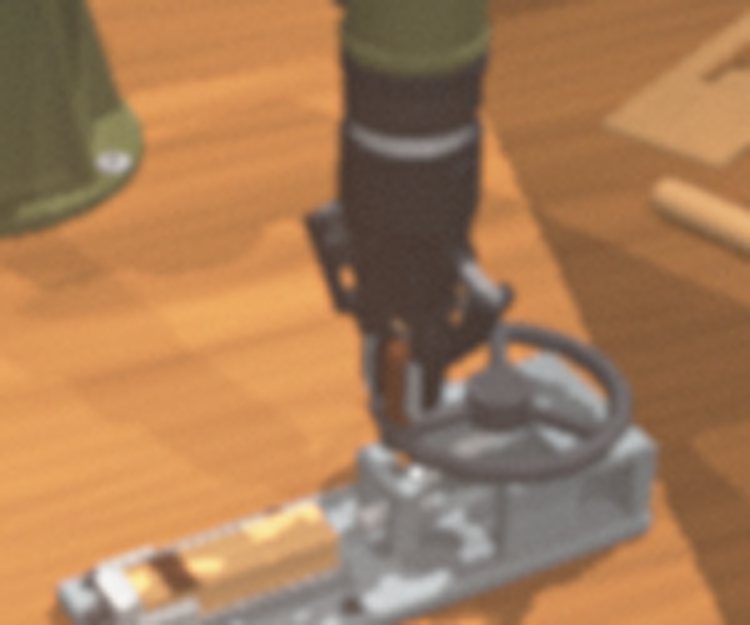

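```bash
python3 -m inch '[[[0,0,-0.04,-0.28,-0.02,0,2.3],[0,0,-0.08,-0.56,-0.03,0,2.3],[0,0,-0.12,-0.84,-0.02,0,2.3],[0,0,-0.16,-1.12,0,0,2.3],[0,0,-0.2,-1.39,0.03,0,2.3],[0,0,-0.25,-1.67,0.07,0,2.3],[0,0,-0.29,-1.94,0.12,0,2.3],[0,0,-0.33,-2.21,0.19,0,2.3],[0,0,-0.37,-2.48,0.27,0,2.3],[0,0,-0.41,-2.75,0.36,0,2.3],[0,0,-0.45,-3.01,0.46,0,2.3],[0,0,-0.49,-3.26,0.57,0,2.3]]]'; python3 -c "
from h import *
st()";  python3 -m inch '[[[0,0,-0.04,-0.25,0.12,0,2.3],[0,0,-0.08,-0.5,0.26,0,2.3],[0,0,-0.12,-0.73,0.4,0,2.3],[0,0,-0.16,-0.97,0.56,0,2.3],[0,0,-0.2,-1.19,0.72,0,2.3],[0,0,-0.25,-1.41,0.9,0,2.3],[0,0,-0.29,-1.62,1.08,0,2.3],[0,0,-0.33,-1.82,1.27,0,2.3],[0,0,-0.37,-2.02,1.47,0,2.3],[0,0,-0.41,-2.2,1.68,0,2.3],[0,0,-0.45,-2.38,1.9,0,2.3],[0,0,-0.49,-2.54,2.13,0,2.3]]]'; python3 -c "
from h import *
st();crop('scene',240,140,390,265,5,'pics/s18.png')"
```

```text
time: 27.02
eef_pos: [0.4949, 0.0851, 0.107]
orientation: [0.706, -0.706, 0.039, -0.038]
wrist_force: [-2.2, 1.1, 0.1]
width: 0.0229
t 27.02 tcp [0.4949 0.0851 0.107 ] jaw yaw -6.20 deg down [0.108 0.994 0.001] F [-2.2  1.1  0.1] M [0.17 0.33 0.06] w 0.0229 q [ 0.17  0.22 -0.47  0.88  0.    1.85]
time: 28.02
eef_pos: [0.4701, 0.1064, 0.1073]
orientation: [0.676, -0.675, 0.208, -0.208]
wrist_force: [0.3, 0.4, -0.5]
width: 0.0234
t 28.02 tcp [0.4701 0.1064 0.1073] jaw yaw -34.28 deg down [0.563 0.826 0.001] F [ 0.3  0.4 -0.5] M [-0.03  0.04  0.04] w 0.0234 q [ 0.22  0.18 -0.51  0.87  0.    2.39]
```

View pics/s18.png

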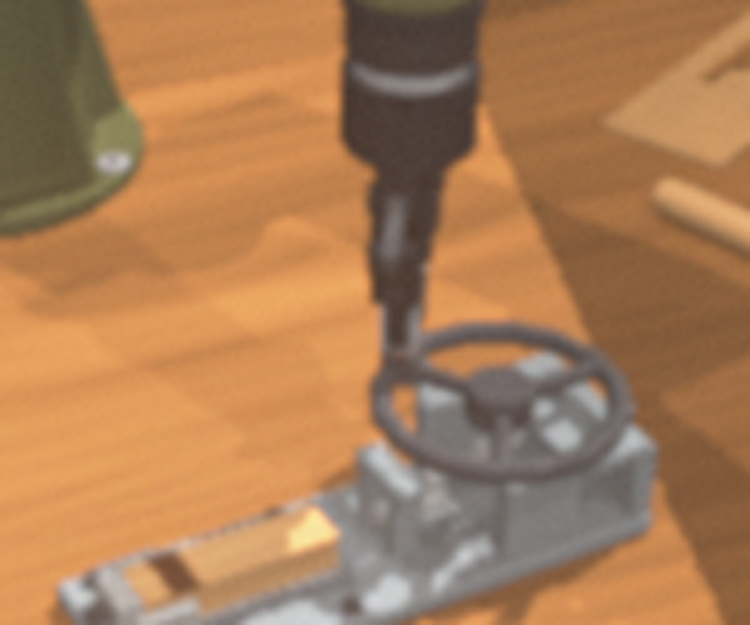

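```bash
python3 -m inch '[[[0,0,-0.04,-0.16,0.23,0,2.3],[0,0,-0.08,-0.3,0.47,0,2.3],[0,0,-0.12,-0.44,0.71,0,2.3],[0,0,-0.16,-0.56,0.97,0,2.3],[0,0,-0.2,-0.67,1.22,0,2.3],[0,0,-0.25,-0.77,1.48,0,2.3],[0,0,-0.29,-0.86,1.74,0,2.3],[0,0,-0.33,-0.94,2.01,0,2.3],[0,0,-0.37,-1.01,2.28,0,2.3],[0,0,-0.41,-1.06,2.56,0,2.3],[0,0,-0.45,-1.11,2.83,0,2.3],[0,0,-0.49,-1.14,3.11,0,2.3]]]'; python3 -m inch '[[[0,0,0,0,0,0,2.3],[0,0,0,0,0,0,2.3],[0,0,0,0,0,0,2.3]]]'; python3 -c "
from h import *
st();crop('scene',280,140,380,240,6,'pics/s19.png')"
```

```text
time: 29.07
eef_pos: [0.4592, 0.137, 0.1074]
orientation: [0.605, -0.605, 0.366, -0.366]
wrist_force: [-0.2, -1.6, 0.8]
width: 0.0231
time: 29.32
eef_pos: [0.4588, 0.1371, 0.1073]
orientation: [0.605, -0.605, 0.366, -0.366]
wrist_force: [-0.3, 0.0, -0.7]
width: 0.0229
t 29.32 tcp [0.4588 0.1371 0.1073] jaw yaw -62.27 deg down [0.885 0.465 0.   ] F [-0.3  0.  -0.7] M [-0.04 -0.07 -0.02] w 0.0229 q [ 0.29  0.18 -0.52  0.87  0.    2.95]
```

View pics/s19.png

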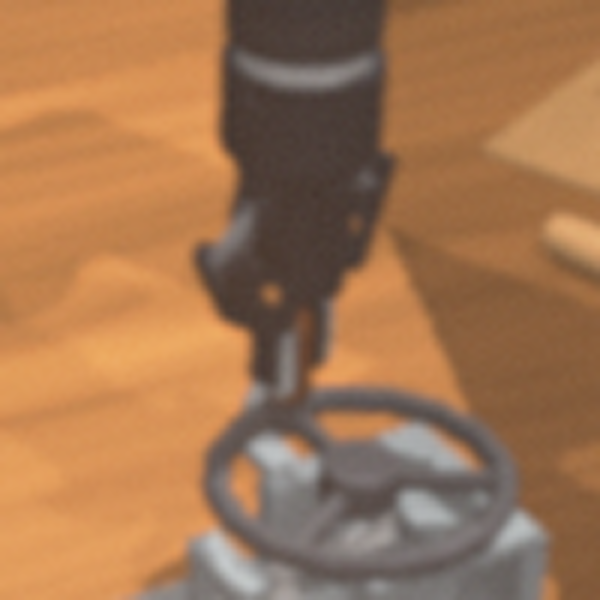

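Back at the start place with no load. I'll open the fingers, rise and check.

```bash
python3 -m inch '[[[0,0,0,0,0,0,2.6],[0,0,0,0,0,0,3.5],[0,0,0,0,0,0,5],[0,0,0,0,0,0,5],[0,0,0,0,0,0,5]]]'; python3 -m inch '[[[0,0,0,0,0,1,5],[0,0,0,0,0,3,5],[0,0,0,0,0,6,5],[0,0,0,0,0,9,5],[0,0,0,-2,0,12,5],[0,0,0,-4,2,12,5],[0,0,0,-6,5,12,5],[0,0,0,-6,9,12,5],[0,0,0,-6,13,12,5],[0,0,0,-6,17,12,5],[0,0,0,-6,21,12,5],[0,0,0,-6,25,12,5]]]'; python3 -m inch '[[[0,0,0,-3,4,0,5],[0,0,0,-6,8,0,5],[0,0,0,-9,12,0,5],[0,0,0,-9,12,0,5]]]'; python3 -c "
from h import *
st();crop('scene',240,170,380,285,5,'pics/s20.png');crop('top',205,160,335,240,6,'pics/t20.png')"
```

```text
time: 29.78
eef_pos: [0.4586, 0.137, 0.1073]
orientation: [-0.605, 0.605, -0.366, 0.366]
wrist_force: [0.7, 1.2, -0.2]
width: 0.05
time: 30.78
eef_pos: [0.4377, 0.273, 0.2282]
orientation: [0.62, -0.609, 0.359, -0.339]
wrist_force: [-0.3, -0.4, 0.0]
width: 0.0504
time: 31.12
eef_pos: [0.4089, 0.3016, 0.2277]
orientation: [0.634, -0.613, 0.353, -0.311]
wrist_force: [-0.3, -0.2, -0.7]
width: 0.0499
t 31.12 tcp [0.4089 0.3016 0.2277] jaw yaw -56.03 deg down [ 0.829  0.559 -0.002] F [-0.3 -0.2 -0.7] M [-0.03  0.03  0.02] w 0.0499 q [ 0.59  0.14 -0.27  1.16  0.07  3.14]
```

View pics/s20.png

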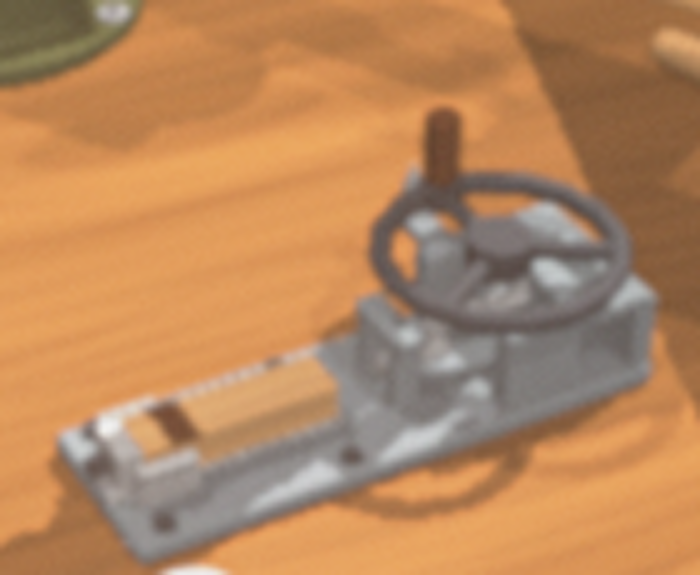

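View pics/t20.png

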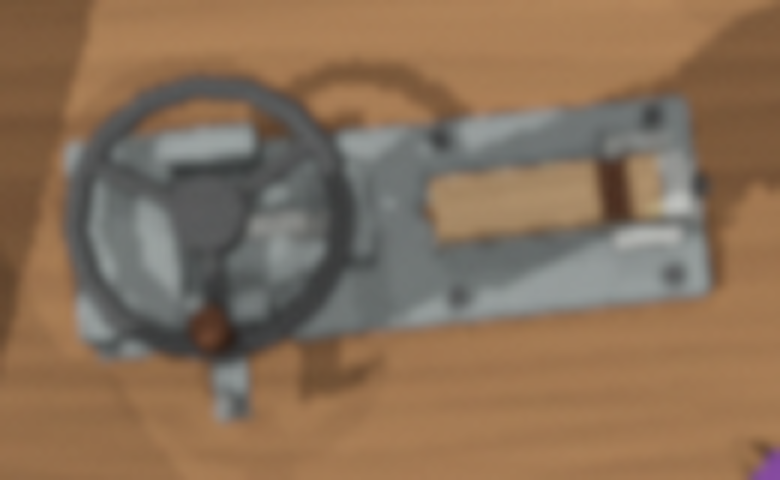

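```bash
python3 -m inch '[[[0,0,0.1,0,0,0,5],[0,0,0.2,0,0,0,5],[0,0,0.3,0,0,0,5],[0,0,0.4,0,0,0,5],[0,0,0.4,0,0,0,5],[0,0,0.4,0,0,0,5]]]'; python3 - <<'E'
from h import *
o=st(); print(o['joint_positions'], np.abs(o['joint_velocities']).max())
new={'top':manip.camera('top'),'scene':manip.camera('scene')}
for n,box in(('top',(228,200,256,230)),('scene',(315,180,342,215))):
    x0,y0,x1,y1=box
    for tag,im in(('old',cv2.imread(f'pics/{n}0.png')),('new',new[n])):
        b=cv2.resize(im[y0:y1,x0:x1],None,fx=8,fy=8,interpolation=cv2.INTER_CUBIC);h=cv2.cvtColor(b,cv2.COLOR_BGR2HSV)
        m=((h[...,1]>120)&(h[...,2]<150)&(h[...,0]<15)).astype(np.uint8)
        N,l,s,c=cv2.connectedComponentsWithStats(m);i=1+np.argmax(s[1:,4]);p=(c[i]+.5)/8-.5+[x0,y0]
        print(n,tag,s[i,4],p.round(2), plane(n,[p],.142 if n=='top' else .12).round(4))
# bystanders: diff
for n in new:
    d=cv2.absdiff(new[n],cv2.imread(f'pics/{n}0.png')).max(2); 
    for k,(u,v) in {'top':{'jar':(322,142),'block':(387,137),'mallet':(140,230)},'scene':{'jar':(279,302),'block':(197,333),'mallet':(405,192)}}[n].items():
        print(n,k,d[v-18:v+18,u-18:u+18].mean().round(1))
c=[((a+.5)/6-.5+205,(b+.5)/6-.5+160) for a,b in [(428,182),(438,243)]]
P=plane('top',c,.044);print('rail dowel-end top corners',P.round(4)); e=P.mean(0)-[.532,.023,0]; y=np.array([-np.sin(.089),np.cos(.089)]);print('rail origin press y', e[:2]@y-.06)
E
```

```text
time: 31.72
eef_pos: [0.4098, 0.3011, 0.2274]
orientation: [0.683, -0.671, 0.226, -0.18]
wrist_force: [-0.1, -1.5, 0.4]
width: 0.05
t 31.72 tcp [0.4098 0.3011 0.2274] jaw yaw -33.37 deg down [ 0.55   0.835 -0.002] F [-0.1 -1.5  0.4] M [ 0.02 -0.08  0.02] w 0.0500 q [ 0.59  0.17 -0.25  1.19  0.06  2.75]
[ 0.59408299  0.16699044 -0.24581785  1.18548719  0.06097057  2.74636457] 0.010599214705797241
top old 6167 [251.41 223.41] [[0.4286 0.1017 0.142 ]]
top new 3545 [251.57 221.39] [[0.4344 0.1012 0.142 ]]
scene old 5764 [327.75 199.03] [[0.4635 0.1349 0.12  ]]
scene new 5740 [327.95 198.69] [[0.4622 0.1362 0.12  ]]
top jar 4.1
top block 13.6
top mallet 42.7
scene jar 8.1
scene block 19.6
scene mallet 19.3
rail dowel-end top corners [[0.5453 0.0326 0.044 ]
 [0.5127 0.028  0.044 ]]
rail origin press y -0.05247031016888788
```

```bash
python3 -c "
from h import *
a=manip.camera('scene');cv2.imwrite('pics/s21.png',a)"
```

```text
(no output)
```

View pics/s21.png

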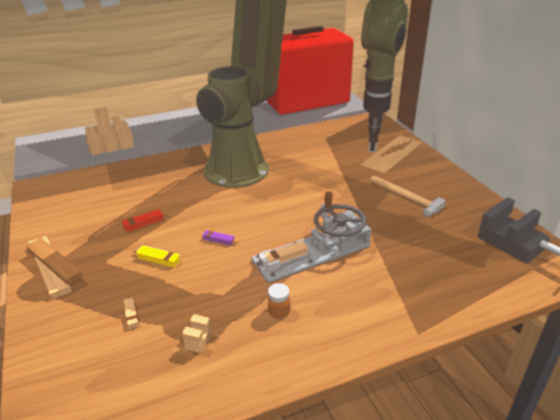

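Jar (279,300), notch block (197,333) and mallet (405,192) are where they were. The rail is in the press, and the knob is at the index (327,199). Handing in.

```bash
python3 -c "
from h import *
st();print(manip.finish_job())"
```

```text
t 31.87 tcp [0.4096 0.3013 0.2275] jaw yaw -33.30 deg down [ 0.549  0.836 -0.002] F [-1.1  0.  -0.4] M [-0.01  0.   -0.02] w 0.0497 q [ 0.59  0.17 -0.25  1.19  0.06  2.75]
the job is handed in; nothing more can be done
None
```

The job is done and handed in at 31.9 s; no verdict is reported. I laid the large plain rail between the guides with its dowel towards the ram and slid it back until it met the stop. I held it there at about 7.5 N (wrist reading) for over half a second. Then I turned the knob clockwise through one revolution, caged between fingers 23 mm apart rather than squeezed, and let go.

**Last checks:**
- **Rail:** seated at the stop, with its origin at press y of about -52 mm.
- **Dowel:** only a short stub is visible in the top view. From the ram stroke I work out about 15 mm pressed in; I did not measure it directly.
- **Flywheel:** in the scene picture the knob is within about 2 mm of where it started, roughly 0.03 rad from the index.
- **Forces:** the largest wrist force read while turning was about 13 N. I read forces only between moves, so a short peak could have been missed.
- **Bystanders:** by eye, the jar, notch block and mallet have not moved.

**What failed or disagreed:**
- **Knob check from above:** my colour mask for the knob in the top picture caught bench wood, so I discarded it. The knob position rests on the scene picture and on comparing the top view by eye.
- **Mallet:** the picture difference there was large in the top view, probably because of the arm and its shadow. I settled it by eye in the scene view.
- **Wrist joint:** it reached the end of its range (3.14 rad) during the retreat, and I turned it back before handing in.

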